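Find the fitted alarm beacon by weight and index it to the reader

TASK

One of the three look-alike red-domed alarm beacons on the mat has its transformer fitted and is more than twice as heavy as the two empty ones: find it by lifting. Stand it upright in the nest at the yellow load mark of the indexing table, let go, then turn the table by its hub handle exactly one click clockwise (seen from above) so that the beacon stops in its detent facing the reader post. Leave the two empty beacons standing upright on the mat, knock nothing over and do not disturb the brass gland, power adaptor and screwdriver.

Things in the scene. Friction and masses are not known exactly. Their poses are not given: they have to be found in the camera images.
- beacon_a: one of three outwardly identical alarm beacons: upright aluminium cylinder 50 mm diameter, 47 mm high, under a red dome lens 42 mm diameter; 66.5 mm high in all. Origin: centre of its underside, z up. Grip the metal cylinder. A sealed core may shift about 2 mm inside. One of the three beacons weighs 0.44 to 0.60 kg, the other two 0.18 to 0.23 kg; which is which changes every time
- beacon_b: one of three outwardly identical alarm beacons: upright aluminium cylinder 50 mm diameter, 47 mm high, under a red dome lens 42 mm diameter; 66.5 mm high in all. Origin: centre of its underside, z up. Grip the metal cylinder. A sealed core may shift about 2 mm inside. One of the three beacons weighs 0.44 to 0.60 kg, the other two 0.18 to 0.23 kg; which is which changes every time
- beacon_c: one of three outwardly identical alarm beacons: upright aluminium cylinder 50 mm diameter, 47 mm high, under a red dome lens 42 mm diameter; 66.5 mm high in all. Origin: centre of its underside, z up. Grip the metal cylinder. A sealed core may shift about 2 mm inside. One of the three beacons weighs 0.44 to 0.60 kg, the other two 0.18 to 0.23 kg; which is which changes every time
- mat: fixed blue-grey rubber mat 170 x 340 x 4 mm on which the beacons stand in a row along its y axis, about 105 mm apart. Origin: centre of its underside; its top is at z = 4 mm
- index_table: fixed grey base, 292 mm diameter, of a hand-turned test table; yellow load mark on its rim at its -x side, blue reader post 100 mm high outside the rim 60 degrees clockwise of it. Carries the turret: aluminium disc 252 mm diameter, top 44 mm above the bench, six nests 60 degrees apart on a 90 mm radius, hub handle in the middle. Origin: centre of the underside, z up
- turret (a joint): turret angle in rad, growing clockwise seen from above; 0 = the start detent, one click = 1.047 (60 degrees). A sprung plunger pulls it in within about 0.05 rad of each detent and takes about 0.4 N m to leave; between detents it stays where it is left
- nest (a point): the nest that stands at the yellow load mark at the start (it turns with the turret): centre of the nest's floor on the disc's top face. Four dowels, 7 mm diameter and 7 mm high, on a 31.5 mm radius leave a beacon 3 mm of play all round. Axes turn with the turret; x points from the nest to the hub
- hub_grip (a point): grip point of the hub handle, on the turret axis 150 mm above the bench: an orange vertical blade 56 mm long (point x axis), 14 mm thick (point y axis), 40 mm high (130 to 170 mm above the bench), on a 26 mm post
- reader_tip (a point): tip of the steel nose of the reader post, 78 mm above the bench; the beacon must end 60 degrees clockwise of the load mark, facing it
- gland: bystander: brass and steel cable gland, 32 mm diameter, 28 mm high. Origin: centre of its underside
- adaptor: bystander: black plug-in power adaptor 75 x 45 x 30 mm with two prongs. Origin: centre of its underside
- screwdriver: bystander: screwdriver lying on the bench. Origin: underside, its handle towards its -x
Mind the look-alikes: they are no part of the job. What is shaped like the beacon_b but purple is not meant.

How it is judged:
On the way, in this order (a step that is already met when the one before it is completed fails the run):
1. the heavy beacon stands released and upright in the nest at the load mark, the turret still in its start detent (((horizontal distance between beacon_a and nest below 0.006 m and z of beacon_a in the frame of nest below 0.004 m and angle between beacon_a's own z axis and vertical below 0.08 rad and contact force between beacon_a and index_table above 3.2 N and contact force between beacon_a and the fingers below 0.1 N) or (horizontal distance between beacon_b and nest below 0.006 m and z of beacon_b in the frame of nest below 0.004 m and angle between beacon_b's own z axis and vertical below 0.08 rad and contact force between beacon_b and index_table above 3.2 N and contact force between beacon_b and the fingers below 0.1 N) or (horizontal distance between beacon_c and nest below 0.006 m and z of beacon_c in the frame of nest below 0.004 m and angle between beacon_c's own z axis and vertical below 0.08 rad and contact force between beacon_c and index_table above 3.2 N and contact force between beacon_c and the fingers below 0.1 N)) and value of joint turret between -0.05 and 0.05 rad), for 0.3 s.
2. the turret has been indexed one click clockwise (value of joint turret between 1.01 and 1.085 rad), for 0.2 s.
At the end, for the whole second after the job is handed in: Heavy beacon released and upright (0.08 rad) in its nest (6 mm of centre, underside within 4 mm of the floor, over 3.2 N on the table); turret at 1.01 to 1.085 rad, one click clockwise of the start; both light beacons upright (0.08 rad) on the mat; all at rest (all of step 2 and ((horizontal distance between beacon_a and nest below 0.006 m and z of beacon_a in the frame of nest below 0.004 m and angle between each of beacon_a, beacon_b, beacon_c's own z axis and vertical below 0.08 rad and contact force between beacon_a and index_table above 3.2 N and contact force between beacon_a and the fingers below 0.1 N and contact force between each of beacon_b, beacon_c and mat above 0.8 N) or (horizontal distance between beacon_b and nest below 0.006 m and z of beacon_b in the frame of nest below 0.004 m and angle between each of beacon_b, beacon_a, beacon_c's own z axis and vertical below 0.08 rad and contact force between beacon_b and index_table above 3.2 N and contact force between beacon_b and the fingers below 0.1 N and contact force between each of beacon_a, beacon_c and mat above 0.8 N) or (horizontal distance between beacon_c and nest below 0.006 m and z of beacon_c in the frame of nest below 0.004 m and angle between each of beacon_c, beacon_a, beacon_b's own z axis and vertical below 0.08 rad and contact force between beacon_c and index_table above 3.2 N and contact force between beacon_c and the fingers below 0.1 N and contact force between each of beacon_a, beacon_b and mat above 0.8 N)) and velocity of joint turret between -0.05 and 0.05 rad/s and linear speed of each of beacon_a, beacon_b, beacon_c below 0.02 m/s); the robot touches nothing.
It fails at once if a beacon is knocked over or tipped by more than 0.7 rad (angle between any of beacon_a, beacon_b, beacon_c's own z axis and vertical above 0.7 rad).
It fails at once if the turret is turned well past one click (over 1.3 rad), or backwards by more than 0.3 rad (value of joint turret above 1.3 rad or value of joint turret below -0.3 rad).
It fails at once if the gland, adaptor or screwdriver is moved by more than 25 mm (distance of any of gland, adaptor, screwdriver from where it was at the start of the episode above 0.025 m).
It also fails if it takes over 72 s, if anything falls off the work surface, if the arm or the gripper's body presses on something with over 40 N, if the wrist force passes 120 N, or if a joint passes its speed limit or range.

ROBOT

A 6-joint arm with a two-finger parallel gripper is mounted at the origin on the work surface. World frame = base frame: x ahead of the robot, y to its left, z up, the work surface at z = 0. Lengths are in m, angles in rad, forces in N, time in s.
With the tool pointing down it reaches from about 0.25 to 0.775 m from the base axis. Payload 4 kg.
Tool frame: the origin (TCP) lies midway between the tips of the shut fingers; the grasp point (between the pads) lies 19 mm behind it (grip_point_offset is the distance from the TCP to the grasp point, in m); z points along the fingers, y is the line along which they close (so a half turn about z gives the same grasp; the last joint's range is limited). The gripper opens to 94 mm and grips with 3 to 60 N. Pads are 16 mm wide; open, the fingers measure 119 mm over their backs; the gripper's body (75 mm by 177 mm) begins 78 mm behind the grasp point.
Start: joints at [1.231, 0.087, 1.371, -0, 1.684, -0.103], TCP at [0.129, 0.535, 0.206] pointing down, gripper open.
Joint ranges: [-3.1, 3.1], [-0.76, 2.03], [0.27, 2.55], [-1.08, 4.22], [0.17, 2.65], [-2.57, 2.57]. Speed limits (rad/s): [2.79, 2.79, 3.14, 3.14, 3.14, 3.14].

INTERFACE

Orientations are given as [roll, pitch, yaw] about the fixed x, y, z axes, in that order (R = Rz(yaw) Ry(pitch) Rx(roll)).
In Python, from bench import * gives the robot as it stands.
- The arm moves only by the tool carry_out, never from a script. Its argument "commands" is a list of rows, each a list of 6 numbers: the shift along the tool's x, y, z in m, then the turn, a rotation vector about the tool's x, y, z in rad. In form: [[tx, ty, tz, rx, ry, rz], ...]. A call has exactly 5 rows; each row is the pose to reach, as a shift and turn from the pose commanded when the call began, along the tool's axes at that moment; what a row does not reach only later rows make up. A row lasts 1/10 s, in which the tool goes at most 50 mm and 8.59 degrees, less where a joint would pass 70% of its speed; a pose out of reach is approached as far as the arm can. A call with a gripper value outside its range is refused whole. "jaw" is the opening, from 0 (shut) to 1 (fully open), set as the call begins (left out, the last holds). The fingers move at their own pace and stop on an object; the grip force is fixed at half the most. Time passes only in rows, so rows that repeat a pose let the fingers close, or fill a call up. It gives the time, the measured TCP pose, the force, the opening and the grip force at its end, in the units of the state.
- get_obs(): the state, without advancing time (a new reading comes with each control period).
- snapshot(name): name is "side" or "top" or "wrist"; returns a dict with "img" (400x640x3 uint8, red, green, blue), "range_z" (400x640 float32, m along the optical axis (not along the pixel's ray), 0 where there is no reading), "fx", "fy", "cx", "cy" (pixels), "distortion" ([k1, k2, p1, p2, k3] as OpenCV has them; the pictures are not rectified), "R" (3x3) and "t" (3): a world point X has camera coordinates R X + t. Camera axes: x right, y down, z forward; pixel columns grow to the right and rows downward; lengths in m; the calibration is good to about 2 mm. A picture is of the moment at which its call begins.
- close_job(): hands the job in; it is judged then, once.
The state is a dict: "time": time; "joint_positions": joint angles; "qvel": joint speeds; "joint_torque": joint torques, N m; "tool_pos": TCP position; "ee_rot": TCP orientation; "wrist_force": force on the tool from outside, world axes, zero at the start; "wrist_torque": the same for the moment, N m; "width": finger opening in m; "finger_force": force on a finger pad.
Only numpy, scipy, OpenCV 4.12 (cv2) and the standard library are available. Lean on these libraries where they do the work, as an engineer would, in place of code of your own. Each camera call takes 0.05 s, during which the arm holds its last target. There are 200 camera calls.

## Working session

There is one attempt and no reset: what is moved stays moved. The work goes in short steps, Python scripts to look and compute and a tool call to move; the robot and the scene stay as the last step left them, time stands still between calls to the robot, and variables do not carry over. Pictures are saved under pics/ and viewed, at most 10 in all, crops included, and the job is handed in when it is done.

Besides the shell and the picture viewer there is one more tool, called as name(argument=value, ...) on one line, values as JSON. carry_out: Moves the arm, as the interface text tells. Its arguments: {"type":"object","properties":{"commands":{"type":"array","items":{"type":"array","items":{"type":"number"}}},"jaw":{"type":"number"}},"required":["commands"]}

```bash
mkdir -p pics; python3 - <<'E'
from bench import *
import cv2,numpy as np
o=get_obs(); print({k:np.round(v,3).tolist() for k,v in o.items()})
for n in ("top","side"):
    s=snapshot(n); cv2.imwrite(f"pics/{n}0.png",s["img"][:,:,::-1]); np.save(f"{n}0.npy",s,allow_pickle=True)
    print(n,s["fx"],s["distortion"],np.round(-s["R"].T@s["t"],3),np.round(s["R"],2).tolist())
E
```

```text
{'time': 0.0, 'joint_positions': [1.231, 0.088, 1.372, -0.0, 1.684, -0.103], 'qvel': [0.002, -0.0, -0.001, -0.0, -0.0, 0.001], 'joint_torque': [0.002, -34.018, -30.243, 0.072, 0.033, -0.0], 'tool_pos': [0.129, 0.534, 0.204], 'ee_rot': [-3.139, -0.0, 2.905], 'wrist_force': [-0.611, -0.021, 0.224], 'wrist_torque': [-0.007, 0.008, 0.015], 'finger_force': 0.0, 'width': 0.094}
top 431.254988542799 [0.03762834 0.         0.         0.         0.        ] [ 3.84e-01 -1.00e-03  1.09e+00] [[-0.04, -1.0, -0.01], [-0.98, 0.04, -0.21], [0.21, -0.0, -0.98]]
side 458.3639069766805 [-0.00686326  0.          0.          0.          0.        ] [0.373 0.721 0.685] [[-0.96, -0.29, 0.02], [-0.19, 0.57, -0.8], [0.22, -0.77, -0.6]]
```

View pics/top0.png

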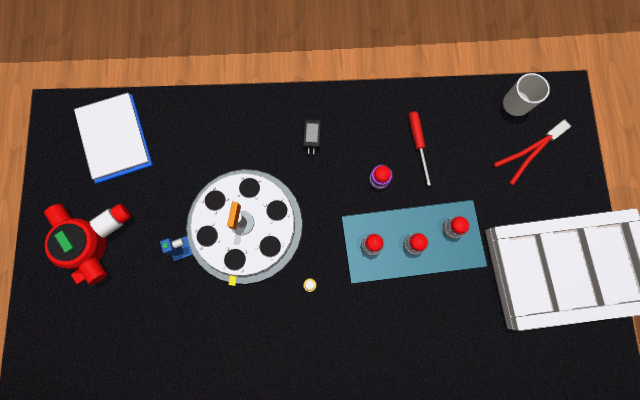

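View pics/side0.png

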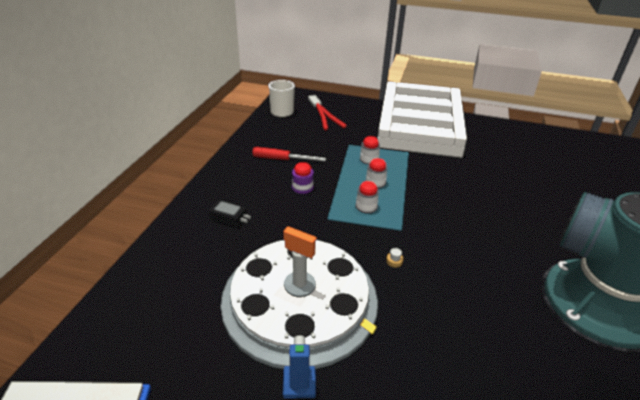

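Top view: beacons near (373,243), (418,243) and (459,226), a purple decoy at (381,176), load mark at (232,281) with its nest at (235,260), reader post at (175,247), gland at (310,285), hub blade at (234,214). The side view agrees with this.

```bash
cat > h.py <<'E'
from bench import *
import cv2,numpy as np
from scipy.optimize import least_squares
from scipy.spatial.transform import Rotation as Ro
def K(s): return np.array([[s["fx"],0,s["cx"]],[0,s["fy"],s["cy"]],[0,0,1]])
def norm(s,uv): return cv2.undistortPoints(np.float64(uv).reshape(-1,1,2),K(s),np.float64(s["distortion"])).reshape(-1,2)
def onplane(s,uv,z):
    n=norm(s,uv); d=np.c_[n,np.ones(len(n))]@s["R"]; c=-s["R"].T@s["t"]
    return c+d*((z-c[2])/d[:,2])[:,None]
def pts(s,mask):
    v,u=np.nonzero(mask&(s["range_z"]>0)); n=norm(s,np.c_[u,v]); z=s["range_z"][v,u]
    return (np.c_[n*z[:,None],z]-s["t"])@s["R"]
def blobs(m,lo,hi):
    n,l,st,c=cv2.connectedComponentsWithStats(m.astype(np.uint8))
    return [(c[i],l==i,st[i]) for i in range(1,n) if lo<=st[i,4]<=hi]
def hsv(s): return cv2.cvtColor(s["img"],cv2.COLOR_RGB2HSV)
def red(s):
    h=hsv(s); return ((h[...,0]<5)|(h[...,0]>174))&(h[...,1]>180)&(h[...,2]>90)
def domes(s):
    for c,m,st in blobs(red(s),40,900):
        P=pts(s,m)
        if len(P)<20: continue
        f=least_squares(lambda q:np.linalg.norm(P-q,axis=1)-.021,P.mean(0)-[0,0,.01],loss="soft_l1",f_scale=.002)
        print("dome px",np.round(c),"n",len(P),"c",np.round(f.x,4),"zmax",P[:,2].max().round(4),"plane.058",np.round(onplane(s,[c],.058)[0],4))
E
python3 - <<'E'
from h import *
for n in("top","side"):
    s=np.load(f"{n}0.npy",allow_pickle=True).item(); print(n); domes(s); h=hsv(s)
    # orange blade
    for c,m,st in blobs((h[...,0]>6)&(h[...,0]<16)&(h[...,1]>180)&(h[...,2]>120),30,2500):
        P=pts(s,m); 
        if len(P)<10 or P[:,2].max()>.25 or P[:,2].max()<.1: continue
        T=P[P[:,2]>.166][:,:2]; (rc,rs,ra)=cv2.minAreaRect(T.astype(np.float32)*1000)
        print("orange",c,len(T),P[:,2].max(),rc,rs,ra)
    for c,m,st in blobs((h[...,0]>24)&(h[...,0]<34)&(h[...,1]>150)&(h[...,2]>120),8,800):
        print("yellow",c,st[4],pts(s,m).mean(0).round(4))
    C=[]
    dark=(h[...,2]<60)
    for c,m,st in blobs(dark,80,900):
        cn=max(cv2.findContours(m.astype(np.uint8),0,1)[0],key=len)
        if len(cn)<8: continue
        e=cv2.fitEllipse(cn); 
        p=onplane(s,[e[0]],.044)[0]; print("dark",np.round(c),st[4],p.round(4),"z",np.median(pts(s,m)[:,2]).round(4) if m.any() else 0); C.append(p)
    g=(h[...,0]>95)&(h[...,0]<130)&(h[...,1]>130)&(h[...,2]>70)
    for c,m,st in blobs(g,60,3000): print("blue",c,st[4],pts(s,m).mean(0).round(3))
E
```

```text
top
dome px [416. 129.] n 368 c [ 0.7901 -0.2786  0.0116] zmax 0.032 plane.058 [ 0.7753 -0.2666  0.058 ]
dome px [524. 157.] n 578 c [ 0.7063 -0.5472  0.0098] zmax 0.0181 plane.058 [ 0.6931 -0.5246  0.058 ]
dome px [382. 174.] n 194 c [ 0.6639 -0.1722  0.0475] zmax 0.0703 plane.058 [ 0.6634 -0.1722  0.058 ]
dome px [120. 213.] n 242 c [0.5897 0.4753 0.0409] zmax 0.0668 plane.058 [0.5878 0.4677 0.058 ]
dome px [460. 225.] n 235 c [ 0.5287 -0.3496  0.0514] zmax 0.0746 plane.058 [ 0.5291 -0.3492  0.058 ]
dome px [374. 243.] n 222 c [ 0.4939 -0.1413  0.0514] zmax 0.073 plane.058 [ 0.4936 -0.1415  0.058 ]
dome px [418. 242.] n 230 c [ 0.4915 -0.2464  0.0517] zmax 0.0747 plane.058 [ 0.4918 -0.2471  0.058 ]
yellow [232.28813559 280.61016949] 59 [0.4176 0.2047 0.015 ]
dark [249. 187.] 284 [0.644  0.1588 0.044 ] z 0.044
dark [215. 200.] 290 [0.6152 0.2443 0.044 ] z 0.0439
dark [277. 210.] 300 [0.5843 0.0911 0.044 ] z 0.0437
dark [ 67. 242.] 842 [0.5248 0.5969 0.044 ] z 0.0781
dark [207. 235.] 310 [0.527  0.2624 0.044 ] z 0.0436
dark [270. 246.] 316 [0.4962 0.109  0.044 ] z 0.0437
dark [235. 2
[... 891 characters left out ...]
433349609375, 177.51315307617188) (16.391218185424805, 55.90671920776367) 76.8673095703125
yellow [368.84444444 326.58888889] 90 [0.4156 0.2059 0.0153]
dark [596.   4.] 98 [-0.3495 -2.244   0.044 ] z 0.1989
dark [400.  28.] 160 [ 0.6114 -1.4763  0.044 ] z -0.0594
dark [627.  54.] 344 [-0.3355 -1.4413  0.044 ] z -0.0649
dark [258. 267.] 309 [0.643  0.1583 0.044 ] z 0.0459
dark [340. 267.] 300 [0.4944 0.1088 0.044 ] z 0.0458
dark [255. 305.] 422 [0.6138 0.244  0.044 ] z 0.0459
dark [344. 304.] 410 [0.4659 0.1945 0.044 ] z 0.0458
dark [299. 325.] 467 [0.5259 0.2612 0.044 ] z 0.0456
blue [298.75644917 375.25720789] 1318 [0.498 0.349 0.043]
blue [144.88135593 391.5       ] 118 [0.722 0.428 0.012]
```

```bash
cat >> h.py <<'E'
def go(x,y,z,yaw):
    o=get_obs(); R0=Ro.from_euler("xyz",o["ee_rot"]); R1=Ro.from_euler("xyz",[np.pi,0,yaw])
    d=R0.inv().apply(np.array([x,y,z])-o["tool_pos"]); r=(R0.inv()*R1).as_rotvec()
    print("t",o["time"],"pos",np.round(o["tool_pos"],4),"rpy",np.round(o["ee_rot"],4),"F",np.round(o["wrist_force"],2),"w",round(o["width"],4),"d",np.round(d,4),"r",np.round(r,4))
E
python3 -c "
from h import *
go(.4925,-.141,.13,1.571)"
```

```text
t 0.1 pos [0.1289 0.5342 0.2045] rpy [-3.1397e+00 -2.0000e-04  2.9047e+00] F [-0.53  0.67  0.19] w 0.0942 d [-0.5119 -0.5709  0.0755] r [-1.7000e-03  1.1000e-03  1.3337e+00]
```

carry_out(commands=[[-0.033,-0.037,0,0,0,0.14],[-0.066,-0.074,0,0,0,0.28],[-0.099,-0.111,0,0,0,0.42],[-0.132,-0.148,0,0,0,0.56],[-0.165,-0.185,0,0,0,0.7]], jaw=1)

```text
time: 0.6
tool_pos: [0.2462, 0.3142, 0.205]
ee_rot: [-3.141, 0.0, 2.2]
wrist_force: [1.0, -0.3, 0.3]
width: 0.0939
finger_force: 0.0
```

```bash
python3 -c "
from h import *
go(.4925,-.141,.13,1.571)"
```

```text
t 0.6 pos [0.2462 0.3142 0.205 ] rpy [-3.1413e+00  3.0000e-04  2.2000e+00] F [ 1.   -0.31  0.28] w 0.0939 d [-0.513  -0.0688  0.0752] r [-2.00e-04  4.00e-04  6.29e-01]
```

carry_out(commands=[[-0.049,-0.0066,0,0,0,0.126],[-0.098,-0.0132,0,0,0,0.252],[-0.147,-0.0198,0,0,0,0.378],[-0.196,-0.0264,0,0,0,0.504],[-0.245,-0.033,0,0,0,0.629]])

```text
time: 1.1
tool_pos: [0.3648, 0.0973, 0.2053]
ee_rot: [3.141, -0.0, 1.571]
wrist_force: [0.9, 0.8, 0.4]
width: 0.094
finger_force: 0.0
```

carry_out(commands=[[-0.044,0.024,0.015,0,0,0],[-0.088,0.048,0.03,0,0,0],[-0.132,0.072,0.045,0,0,0],[-0.176,0.096,0.06,0,0,0],[-0.22,0.12,0.075,0,0,0]])

```text
time: 1.6
tool_pos: [0.4806, -0.1124, 0.1328]
ee_rot: [-3.141, -0.001, 1.575]
wrist_force: [0.2, 1.3, 1.3]
width: 0.094
finger_force: 0.0
```

```bash
python3 -c "
from h import *
go(.4925,-.141,.013,1.571)
s=snapshot('wrist'); cv2.imwrite('pics/w1.png',s['img'][:,:,::-1]); domes(s)"
```

```text
t 1.6 pos [ 0.4806 -0.1124  0.1328] rpy [-3.1412e+00 -5.0000e-04  1.5751e+00] F [0.22 1.35 1.3 ] w 0.094 d [-0.0287  0.0118  0.1197] r [-0.0004 -0.0005  0.0041]
dome px [337. 347.] n 259 c [ 0.4914 -0.2478  0.0505] zmax 0.0718 plane.058 [ 0.4921 -0.2617  0.058 ]
```

View pics/w1.png

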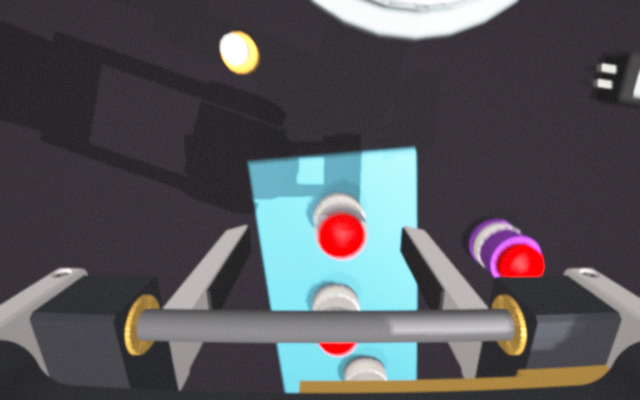

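The wrist view shows the first beacon at (342,235) between the fingers and the second at (337,347), as measured. Next I align over it and descend.

carry_out(commands=[[-0.015,0.006,0,0,0,0.004],[-0.0287,0.0118,0.02,0,0,0.004],[-0.0287,0.0118,0.045,0,0,0.004],[-0.0287,0.0118,0.065,0,0,0.004],[-0.0287,0.0118,0.08,0,0,0.004]])

```text
time: 2.15
tool_pos: [0.4917, -0.1383, 0.053]
ee_rot: [-3.141, -0.001, 1.573]
wrist_force: [0.4, 0.1, -0.3]
width: 0.0941
finger_force: 0.0
```

```bash
python3 -c "
from h import *
go(.4932,-.141,.013,1.571)"
```

```text
t 2.15 pos [ 0.4917 -0.1383  0.053 ] rpy [-3.1409e+00 -7.0000e-04  1.5727e+00] F [ 0.4   0.06 -0.25] w 0.0941 d [-0.0027  0.0015  0.04  ] r [-0.0007 -0.0007  0.0017]
```

carry_out(commands=[[-0.0015,0.0012,0.012,0,0,0],[-0.0015,0.0012,0.025,0,0,0],[-0.0015,0.0012,0.035,0,0,0],[-0.0015,0.0012,0.04,0,0,0],[-0.0015,0.0012,0.04,0,0,0]])

```text
time: 2.65
tool_pos: [0.493, -0.1404, 0.0131]
ee_rot: [-3.14, -0.001, 1.572]
wrist_force: [-0.1, -0.3, 0.3]
width: 0.0939
finger_force: 0.0
```

carry_out(commands=[[-0.0015,0,0,0,0,0],[-0.0015,0,0,0,0,0],[-0.0015,0,0,0,0,0],[-0.0015,0,0,0,0,0],[-0.0015,0,0,0,0,0]], jaw=0.3)

```text
time: 3.15
tool_pos: [0.4936, -0.1422, 0.014]
ee_rot: [3.141, 0.0, 1.572]
wrist_force: [-0.1, -0.1, 0.6]
width: 0.0573
finger_force: 0.0
```

```bash
python3 -c "
from h import *
go(.4932,-.141,.06,1.571)"
```

```text
t 3.15 pos [ 0.4936 -0.1422  0.014 ] rpy [3.1411e+00 1.0000e-04 1.5718e+00] F [-0.09 -0.1   0.57] w 0.0573 d [ 0.0012 -0.0004 -0.046 ] r [0.0005 0.0001 0.0008]
```

carry_out(commands=[[0,0,0,0,0,0],[0,0,0,0,0,0],[0,0,0,0,0,0],[0,0,0,0,0,0],[0,0,0,0,0,0]], jaw=0.3)

```text
time: 3.65
tool_pos: [0.4936, -0.1422, 0.0139]
ee_rot: [3.141, -0.0, 1.572]
wrist_force: [-0.0, 0.2, 1.1]
width: 0.0493
finger_force: 30.0
```

carry_out(commands=[[0,0,-0.006,0,0,0],[0,0,-0.014,0,0,0],[0,0,-0.02,0,0,0],[0,0,-0.02,0,0,0],[0,0,-0.02,0,0,0]])

```text
time: 4.15
tool_pos: [0.4936, -0.1422, 0.0341]
ee_rot: [3.141, 0.0, 1.572]
wrist_force: [-0.4, 0.3, -2.5]
width: 0.0492
finger_force: 30.0
```

carry_out(commands=[[0,0,0,0,0,0],[0,0,0,0,0,0],[0,0,0,0,0,0],[0,0,0,0,0,0],[0,0,0,0,0,0]])

```text
time: 4.65
tool_pos: [0.4934, -0.1421, 0.0337]
ee_rot: [-3.141, -0.0, 1.572]
wrist_force: [-0.2, -1.2, -2.2]
width: 0.0493
finger_force: 30.0
```

About 2.3 N, so this one is light. I put it back and go to the middle beacon.

carry_out(commands=[[0,0,0.01,0,0,0],[0,0,0.017,0,0,0],[0,0,0.0203,0,0,0],[0,0,0.0203,0,0,0],[0,0,0.0203,0,0,0]])

```text
time: 5.15
tool_pos: [0.4928, -0.1418, 0.0138]
ee_rot: [-3.14, -0.001, 1.572]
wrist_force: [-4.0, 1.8, 4.9]
width: 0.0493
finger_force: 30.0
```

carry_out(commands=[[0,0,0,0,0,0],[0,0,0,0,0,0],[0,0,0,0,0,0],[0,0,0,0,0,0],[0,0,0,0,0,0]], jaw=1)

```text
time: 5.65
tool_pos: [0.4936, -0.1422, 0.0134]
ee_rot: [3.141, -0.0, 1.572]
wrist_force: [0.2, -0.2, 0.4]
width: 0.0858
finger_force: 0.0
```

carry_out(commands=[[0,0,-0.02,0,0,0],[0,0,-0.05,0,0,0],[0,0,-0.085,0,0,0],[-0.02,-0.001,-0.085,0,0,0],[-0.045,-0.002,-0.085,0,0,0]])

```text
time: 6.15
tool_pos: [0.4928, -0.1874, 0.1005]
ee_rot: [3.138, 0.002, 1.574]
wrist_force: [0.0, 0.6, -1.0]
width: 0.0941
finger_force: 0.0
```

carry_out(commands=[[-0.035,0,0,0,0,0],[-0.0597,0,0,0,0,0],[-0.0597,0,0,0,0,0],[-0.0597,0,0.02,0,0,0],[-0.0597,0,0.045,0,0,0]])

```text
time: 6.65
tool_pos: [0.4928, -0.2469, 0.0545]
ee_rot: [3.138, 0.001, 1.572]
wrist_force: [-0.1, -1.2, 0.3]
width: 0.0938
finger_force: 0.0
```

```bash
python3 -c "
from h import *
go(.4912,-.2468,.014,1.571)
s=snapshot('top'); domes(s)"
```

```text
t 6.65 pos [ 0.4928 -0.2469  0.0545] rpy [3.1381e+00 1.3000e-03 1.5717e+00] F [-0.09 -1.19  0.3 ] w 0.0938 d [ 0.0002 -0.0017  0.0405] r [0.0034 0.0013 0.0007]
dome px [416. 129.] n 364 c [ 0.7902 -0.2785  0.0116] zmax 0.0295 plane.058 [ 0.7753 -0.2667  0.058 ]
dome px [524. 157.] n 578 c [ 0.706  -0.5469  0.0098] zmax 0.0204 plane.058 [ 0.693  -0.5244  0.058 ]
dome px [382. 174.] n 197 c [ 0.6633 -0.1722  0.0476] zmax 0.0705 plane.058 [ 0.6635 -0.1724  0.058 ]
dome px [120. 213.] n 243 c [0.5898 0.4754 0.0412] zmax 0.0653 plane.058 [0.5879 0.4678 0.058 ]
dome px [374. 243.] n 226 c [ 0.4921 -0.1411  0.0516] zmax 0.0746 plane.058 [ 0.4928 -0.1416  0.058 ]
```

carry_out(commands=[[0,-0.0015,0.015,0,0,0],[0,-0.0015,0.03,0,0,0],[0,-0.0015,0.04,0,0,0],[0,-0.0015,0.04,0,0,0],[0,-0.0015,0.04,0,0,0]])

```text
time: 7.2
tool_pos: [0.4903, -0.2467, 0.0137]
ee_rot: [3.141, -0.0, 1.572]
wrist_force: [-0.6, 0.1, 0.1]
width: 0.094
finger_force: 0.0
```

carry_out(commands=[[0,0,0,0,0,0],[0,0,0,0,0,0],[0,0,0,0,0,0],[0,0,0,0,0,0],[0,0,0,0,0,0]], jaw=0.3)

```text
time: 7.7
tool_pos: [0.4901, -0.2469, 0.0137]
ee_rot: [3.141, 0.0, 1.572]
wrist_force: [0.4, 0.3, -1.0]
width: 0.0573
finger_force: 0.0
```

carry_out(commands=[[0,0,0,0,0,0],[0,0,0,0,0,0],[0,0,0,0,0,0],[0,0,0,0,0,0],[0,0,0,0,0,0]])

```text
time: 8.2
tool_pos: [0.4904, -0.2469, 0.0136]
ee_rot: [3.141, 0.0, 1.572]
wrist_force: [0.9, -0.3, -0.6]
width: 0.0491
finger_force: 30.0
```

carry_out(commands=[[0,0,-0.006,0,0,0],[0,0,-0.014,0,0,0],[0,0,-0.02,0,0,0],[0,0,-0.02,0,0,0],[0,0,-0.02,0,0,0]])

```text
time: 8.7
tool_pos: [0.4901, -0.2469, 0.0338]
ee_rot: [3.141, 0.0, 1.572]
wrist_force: [0.0, 0.3, -1.7]
width: 0.049
finger_force: 30.0
```

carry_out(commands=[[0,0,0,0,0,0],[0,0,0,0,0,0],[0,0,0,0,0,0],[0,0,0,0,0,0],[0,0,0,0,0,0]])

```text
time: 9.2
tool_pos: [0.49, -0.2468, 0.0333]
ee_rot: [-3.141, -0.0, 1.572]
wrist_force: [-0.2, -0.5, -2.7]
width: 0.049
finger_force: 30.0
```

This is light as well. I put it back and go to the third beacon.

carry_out(commands=[[0,0,0.01,0,0,0],[0,0,0.017,0,0,0],[0,0,0.02,0,0,0],[0,0,0.02,0,0,0],[0,0,0.02,0,0,0]])

```text
time: 9.7
tool_pos: [0.4894, -0.2464, 0.0135]
ee_rot: [-3.14, -0.001, 1.572]
wrist_force: [-3.1, 2.5, 3.4]
width: 0.0492
finger_force: 30.0
```

carry_out(commands=[[0,0,0,0,0,0],[0,0,0,0,0,0],[0,0,0,0,0,0],[0,0,0,0,0,0],[0,0,0,0,0,0]], jaw=1)

```text
time: 10.2
tool_pos: [0.4902, -0.2469, 0.0134]
ee_rot: [3.141, 0.0, 1.572]
wrist_force: [-0.2, -0.3, 0.6]
width: 0.0863
finger_force: 0.0
```

carry_out(commands=[[0,0,-0.02,0,0,0],[0,0,-0.05,0,0,0],[0,0,-0.085,0,0,0],[-0.02,0.01,-0.085,0,0,0],[-0.045,0.02,-0.085,0,0,0]])

```text
time: 10.7
tool_pos: [0.5115, -0.2922, 0.1009]
ee_rot: [3.138, 0.002, 1.573]
wrist_force: [0.5, 0.6, -1.1]
width: 0.0944
finger_force: 0.0
```

carry_out(commands=[[-0.035,0.01,0,0,0,0],[-0.0577,0.018,0,0,0,0],[-0.0577,0.018,0,0,0,0],[-0.0577,0.018,0.02,0,0,0],[-0.0577,0.018,0.045,0,0,0]])

```text
time: 11.2
tool_pos: [0.5291, -0.3495, 0.0547]
ee_rot: [3.139, 0.002, 1.572]
wrist_force: [-0.5, -0.3, -0.4]
width: 0.0941
finger_force: 0.0
```

```bash
python3 -c "
from h import *
go(.5283,-.3495,.014,1.571)
s=snapshot('top'); domes(s)"
```

```text
t 11.2 pos [ 0.5291 -0.3495  0.0547] rpy [3.1386e+00 1.6000e-03 1.5719e+00] F [-0.47 -0.26 -0.36] w 0.0941 d [ 0.0001 -0.0009  0.0407] r [0.003  0.0016 0.0009]
dome px [417. 129.] n 365 c [ 0.7898 -0.2786  0.0119] zmax 0.0333 plane.058 [ 0.7751 -0.2667  0.058 ]
dome px [536. 147.] n 270 c [ 7.337e-01 -5.790e-01 -1.000e-04] zmax 0.0193 plane.058 [ 0.7167 -0.5569  0.058 ]
dome px [500. 162.] n 59 c [ 0.692  -0.4789  0.0329] zmax 0.4103 plane.058 [ 0.6817 -0.4633  0.058 ]
dome px [382. 174.] n 194 c [ 0.6634 -0.1722  0.0473] zmax 0.0691 plane.058 [ 0.6634 -0.1724  0.058 ]
dome px [120. 213.] n 241 c [0.5892 0.4758 0.0409] zmax 0.0649 plane.058 [0.5877 0.4677 0.058 ]
dome px [457. 223.] n 140 c [ 0.5291 -0.3491  0.0516] zmax 0.3798 plane.058 [ 0.5328 -0.3432  0.058 ]
dome px [374. 243.] n 224 c [ 0.4926 -0.1408  0.0516] zmax 0.0748 plane.058 [ 0.4927 -0.1414  0.058 ]
dome px [418. 243.] n 232 c [ 0.4893 -0.2458  0.0518] zmax 0.0741 plane.058 [ 0.4893 -0.2467  0.058 ]
```

carry_out(commands=[[0,0,0.015,0,0,0],[0,0,0.03,0,0,0],[0,0,0.04,0,0,0],[0,0,0.04,0,0,0],[0,0,0.04,0,0,0]])

```text
time: 11.75
tool_pos: [0.5283, -0.3495, 0.0137]
ee_rot: [3.141, 0.0, 1.572]
wrist_force: [-0.1, 0.7, 1.2]
width: 0.0941
finger_force: 0.0
```

carry_out(commands=[[0,0,0,0,0,0],[0,0,0,0,0,0],[0,0,0,0,0,0],[0,0,0,0,0,0],[0,0,0,0,0,0]], jaw=0.3)

```text
time: 12.25
tool_pos: [0.5283, -0.3495, 0.0137]
ee_rot: [3.141, 0.0, 1.572]
wrist_force: [0.0, 0.7, 0.4]
width: 0.0578
finger_force: 0.0
```

carry_out(commands=[[0,0,0,0,0,0],[0,0,0,0,0,0],[0,0,0,0,0,0],[0,0,0,0,0,0],[0,0,0,0,0,0]])

```text
time: 12.75
tool_pos: [0.5286, -0.3496, 0.0136]
ee_rot: [3.141, 0.0, 1.572]
wrist_force: [2.5, -0.5, -1.1]
width: 0.0498
finger_force: 30.0
```

carry_out(commands=[[0,0,-0.006,0,0,0],[0,0,-0.014,0,0,0],[0,0,-0.02,0,0,0],[0,0,-0.02,0,0,0],[0,0,-0.02,0,0,0]])

```text
time: 13.25
tool_pos: [0.5281, -0.3495, 0.0336]
ee_rot: [-3.142, 0.0, 1.572]
wrist_force: [-0.1, -0.1, -5.2]
width: 0.0498
finger_force: 30.0
```

carry_out(commands=[[0,0,0,0,0,0],[0,0,0,0,0,0],[0,0,0,0,0,0],[0,0,0,0,0,0],[0,0,0,0,0,0]])

```text
time: 13.75
tool_pos: [0.5281, -0.3495, 0.0333]
ee_rot: [-3.141, -0.0, 1.572]
wrist_force: [0.4, -0.1, -3.5]
width: 0.0503
finger_force: 30.0
```

carry_out(commands=[[0,0,-0.025,0,0,0],[0,0,-0.06,0,0,0],[0,0,-0.1,0,0,0],[0,0,-0.13,0,0,0],[0,0,-0.14,0,0,0]])

```text
time: 14.25
tool_pos: [0.5298, -0.3508, 0.1788]
ee_rot: [3.135, 0.005, 1.572]
wrist_force: [0.5, -0.7, -3.9]
width: 0.0501
finger_force: 30.0
```

```bash
python3 -c "
from h import *
F=[]
for i in range(4):
  s=snapshot('wrist'); F.append(get_obs()['wrist_force'])
print(np.round(F,2), np.mean(F,0)); cv2.imwrite('pics/w2.png',s['img'][:,:,::-1]); domes(s)
go(.4668,.1943,.173,2.943)"
```

```text
[[ 1.09 -0.03 -3.45]
 [ 0.02  0.91 -5.16]
 [ 0.18  0.01 -4.9 ]
 [-0.43 -1.05 -5.81]] [ 0.21519443 -0.03930722 -4.82973465]
dome px [479.   7.] n 609 c [ 0.6634 -0.1716  0.0482] zmax 0.0673 plane.058 [ 0.6605 -0.1833  0.058 ]
dome px [454. 275.] n 52 c [ 0.6797 -0.4564  0.0249] zmax 0.2765 plane.058 [ 0.6656 -0.4408  0.058 ]
t 14.45 pos [ 0.5274 -0.3489  0.1712] rpy [-3.1389e+00 -2.2000e-03  1.5718e+00] F [-0.43 -1.05 -5.81] w 0.0497 d [ 5.433e-01 -6.010e-02 -5.000e-04] r [-7.0000e-04 -3.7000e-03 -1.3712e+00]
```

View pics/w2.png

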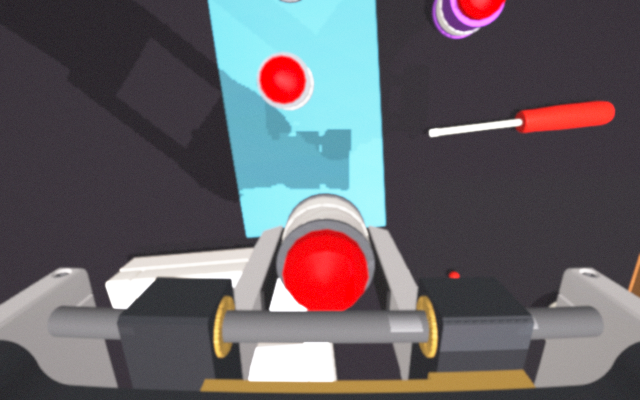

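Averaged about 4.8 N: this is the heavy one. The picture shows it held centred at (325,270). Now to the nest.

carry_out(commands=[[0.04,-0.0045,0,0,0,-0.12],[0.085,-0.0095,0,0,0,-0.25],[0.13,-0.0145,0,0,0,-0.38],[0.175,-0.0195,0,0,0,-0.5],[0.22,-0.0245,0,0,0,-0.62]])

```text
time: 14.95
tool_pos: [0.5015, -0.1273, 0.1701]
ee_rot: [-3.139, -0.005, 2.196]
wrist_force: [0.9, 1.0, -4.6]
width: 0.0499
finger_force: 30.0
```

```bash
python3 -c "
from h import *
go(.4668,.1943,.173,2.943)"
```

```text
t 14.95 pos [ 0.5015 -0.1273  0.1701] rpy [-3.1388 -0.0049  2.1962] F [ 0.94  1.02 -4.61] w 0.0499 d [ 0.2811  0.1602 -0.002 ] r [-0.0009 -0.0057 -0.7468]
```

carry_out(commands=[[0.04,0.0228,-0.001,0,0,-0.12],[0.08,0.0456,-0.002,0,0,-0.25],[0.12,0.0684,-0.002,0,0,-0.38],[0.16,0.091,-0.002,0,0,-0.5],[0.195,0.111,-0.002,0,0,-0.62]])

```text
time: 15.45
tool_pos: [0.4781, 0.0957, 0.1725]
ee_rot: [-3.14, -0.005, 2.817]
wrist_force: [1.3, 0.4, -4.7]
width: 0.0495
finger_force: 30.0
```

```bash
python3 -c "
from h import *
go(.4668,.1943,.173,2.943)"
```

```text
t 15.45 pos [0.4781 0.0957 0.1725] rpy [-3.1401 -0.0049  2.8174] F [ 1.32  0.38 -4.65] w 0.0495 d [ 0.0421  0.0899 -0.0004] r [-0.0012 -0.005  -0.1256]
```

carry_out(commands=[[0.015,0.032,0,0,0,-0.05],[0.03,0.064,0,0,0,-0.1],[0.0421,0.09,0,0,0,-0.1256],[0.0421,0.09,0,0,0,-0.1256],[0.0421,0.09,0,0,0,-0.1256]])

```text
time: 15.95
tool_pos: [0.4682, 0.1923, 0.1729]
ee_rot: [-3.139, -0.004, 2.939]
wrist_force: [0.5, -0.0, -5.4]
width: 0.0498
finger_force: 30.0
```

```bash
python3 - <<'E'
from h import *
go(.4668,.1943,.1,2.943)
for n in("top","side","wrist"):
    s=snapshot(n); cv2.imwrite(f"pics/{n}3.png",s["img"][:,:,::-1])
    h=hsv(s)
    for c,m,st in blobs(red(s),60,20000):
        P=pts(s,m)
        if len(P)<30: continue
        if np.linalg.norm(np.median(P,0)[:2]-[.467,.194])>.06: continue
        f=least_squares(lambda q:np.linalg.norm(P-q,axis=1)-.021,P.mean(0)-[0,0,.01],loss="soft_l1",f_scale=.002); print(n,c,st[4],f.x.round(4))
    for c,m,st in blobs(h[...,2]<60,80,900):
        if n=="wrist": break
        cn=max(cv2.findContours(m.astype(np.uint8),0,1)[0],key=len)
        if len(cn)<8: continue
        p=onplane(s,[cv2.fitEllipse(cn)[0]],.044)[0]
        if np.hypot(p[0]-.555,p[1]-.1765)<.12: print(n,"nest",p.round(4))
go(.4668,.1943,.1,2.943)
E
```

```text
t 15.95 pos [0.4682 0.1923 0.1729] rpy [-3.1387 -0.004   2.9387] F [ 0.55 -0.03 -5.4 ] w 0.0498 d [0.0015 0.0019 0.0729] r [-0.0029 -0.004  -0.0043]
top nest [0.6439 0.1588 0.044 ]
top nest [0.5843 0.091  0.044 ]
top nest [0.4963 0.1105 0.044 ]
side [357.76595745 231.12056738] 141 [0.4663 0.1915 0.2132]
side nest [0.6427 0.1582 0.044 ]
side nest [0.4951 0.1113 0.044 ]
side nest [0.614  0.2439 0.044 ]
side nest [0.4653 0.1949 0.044 ]
side nest [0.5258 0.2612 0.044 ]
wrist [325.0779341  270.73121066] 5402 [0.466  0.1928 0.2119]
t 16.1 pos [0.4692 0.1914 0.1743] rpy [-3.1402e+00 -1.7000e-03  2.9360e+00] F [-0.17  0.51 -5.61] w 0.0498 d [0.0029 0.0025 0.0743] r [-0.0014 -0.0017 -0.007 ]
```

View pics/side3.png

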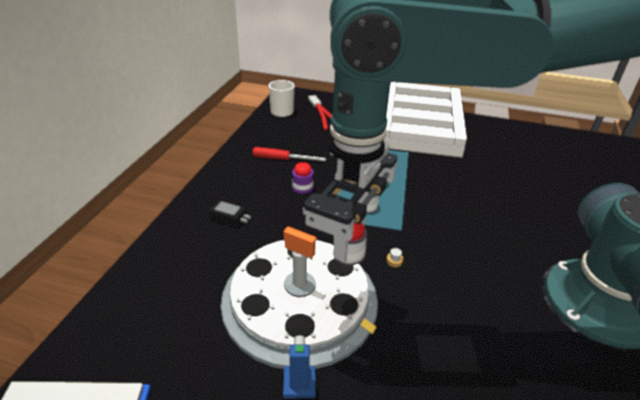

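The side view shows the beacon at (357,240) over the load nest, upright and clear of the hub blade. I let the arm settle and measure again before lowering.

carry_out(commands=[[0.0025,0.0025,0.02,0,0,-0.005],[0.0025,0.0025,0.04,0,0,-0.005],[0.0025,0.0025,0.055,0,0,-0.005],[0.0025,0.0025,0.055,0,0,-0.005],[0.0025,0.0025,0.055,0,0,-0.005]])

```text
time: 16.6
tool_pos: [0.4678, 0.1946, 0.1205]
ee_rot: [-3.141, -0.0, 2.941]
wrist_force: [0.1, -0.4, -4.1]
width: 0.0501
finger_force: 30.0
```

carry_out(commands=[[0,0,0,0,0,0],[0,0,0,0,0,0],[0,0,0,0,0,0],[0,0,0,0,0,0],[0,0,0,0,0,0]])

```text
time: 17.1
tool_pos: [0.4677, 0.1955, 0.1208]
ee_rot: [3.141, 0.0, 2.943]
wrist_force: [-0.2, -0.6, -5.4]
width: 0.0503
finger_force: 30.0
```

```bash
python3 - <<'E'
from h import *
for n in("side","wrist","side","wrist"):
    go(.4668,.1943,.0545,2.943)
    s=snapshot(n); cv2.imwrite(f"pics/{n}4.png",s["img"][:,:,::-1])
    h=hsv(s)
    for c,m,st in blobs(red(s),60,20000):
        P=pts(s,m)
        if len(P)<30 or np.linalg.norm(np.median(P,0)[:2]-[.467,.194])>.06: continue
        f=least_squares(lambda q:np.linalg.norm(P-q,axis=1)-.021,P.mean(0)-[0,0,.01],loss="soft_l1",f_scale=.002); print(n,c,st[4],f.x.round(4))
cv2.imwrite("pics/crop4.png",cv2.resize(cv2.imread("pics/side4.png")[180:360,260:460],None,fx=3,fy=3))
E
```

```text
t 17.1 pos [0.4677 0.1955 0.1208] rpy [3.1413e+00 4.0000e-04 2.9425e+00] F [-0.15 -0.64 -5.39] w 0.0503 d [ 0.0007 -0.0014  0.0663] r [ 0.0003  0.0004 -0.0005]
side [355.82291667 258.45833333] 96 [0.4652 0.1946 0.1613]
t 17.15 pos [0.4677 0.1955 0.1207] rpy [3.1414e+00 3.0000e-04 2.9425e+00] F [-0.34 -0.5  -5.32] w 0.0498 d [ 0.0007 -0.0013  0.0662] r [ 0.0002  0.0003 -0.0005]
wrist [325.08061243 270.74451208] 5421 [0.4646 0.1967 0.1587]
t 17.2 pos [0.4677 0.1955 0.1206] rpy [3.1414e+00 1.0000e-04 2.9425e+00] F [ 0.36  0.76 -4.18] w 0.0499 d [ 0.0006 -0.0013  0.0661] r [ 0.0002  0.0001 -0.0005]
side [355.98969072 258.43298969] 97 [0.4658 0.1948 0.1625]
t 17.25 pos [0.4676 0.1954 0.1205] rpy [ 3.1415 -0.      2.9425] F [-0.22 -0.13 -5.88] w 0.0498 d [ 0.0006 -0.0013  0.066 ] r [ 0.0001 -0.     -0.0005]
wrist [325.07252261 270.74903119] 5419 [0.4646 0.1967 0.1586]
```

View pics/crop4.png

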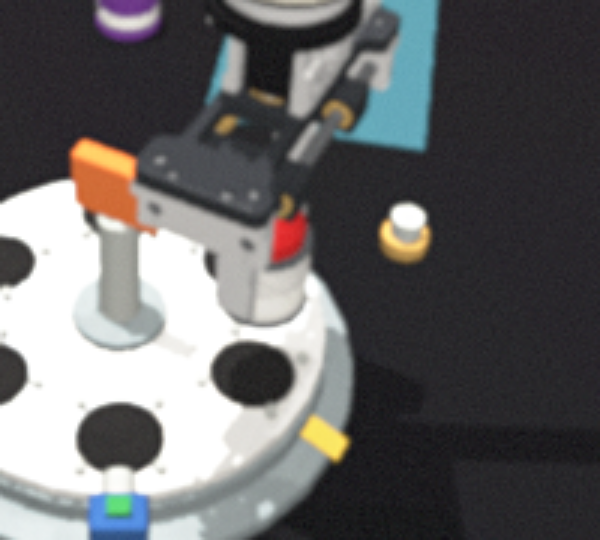

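View pics/wrist4.png

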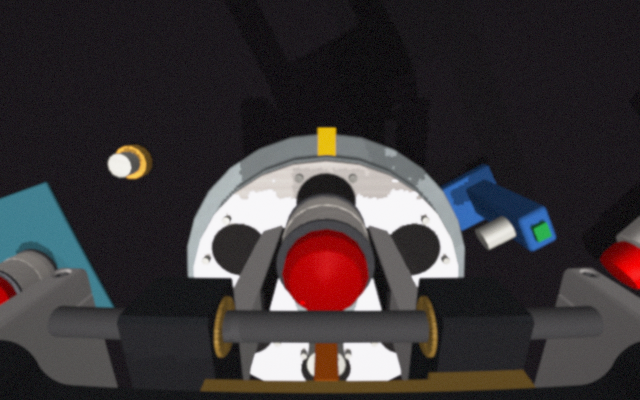

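The wrist view shows the target nest's two outer dowels at (299,178) and (353,178), the load mark at (327,140), the neighbour nests at (238,249) and (416,249), and the dome at (325,270). All are in one camera, so I can compare them directly.

```bash
python3 - <<'E'
from h import *
s=snapshot("wrist"); np.save("wrist5.npy",s,allow_pickle=True); o=get_obs(); h=hsv(s)
R0=Ro.from_euler("xyz",o["ee_rot"]); T=lambda p:(R0.inv().apply(np.array(p)-o["tool_pos"])).round(4)
g=cv2.cvtColor(s["img"],cv2.COLOR_RGB2GRAY)
for u,v in((299,178),(353,178)):
    w=(200-g[v-7:v+8,u-7:u+8].astype(float)).clip(0); w[w<25]=0
    n,l,st,c=cv2.connectedComponentsWithStats((w>0).astype(np.uint8)); i=1+np.argmax(st[1:,4]); c=c[i]+[u-7,v-7]
    p=onplane(s,[c],.051)[0]; print("dowel",c.round(1),st[i],p.round(4),"tool",T(p))
for u,v in((238,249),(416,249)):
    for c,m,st in blobs(h[...,2]<60,200,4000):
        if m[v,u]:
            cn=max(cv2.findContours(m.astype(np.uint8),0,1)[0],key=len); p=onplane(s,[cv2.fitEllipse(cn)[0]],.044)[0]; print("nest",st,p.round(4),"tool",T(p))
for c,m,st in blobs(red(s),3000,20000):
    P=pts(s,m); f=least_squares(lambda q:np.linalg.norm(P-q,axis=1)-.021,P.mean(0)-[0,0,.01],loss="soft_l1",f_scale=.002); print("dome",f.x.round(4),"tool",T(f.x),"resid",np.abs(f.fun).mean())
for c,m,st in blobs((h[...,0]>24)&(h[...,0]<34)&(h[...,1]>150)&(h[...,2]>120)&(np.arange(400)[:,None]<200),100,2000): print("yel",c,T(pts(s,m).mean(0)))
cv2.imwrite("pics/crop5.png",cv2.resize(s["img"][150:290,200:460,::-1],None,fx=3,fy=3,interpolation=cv2.INTER_CUBIC))
E
```

```text
dowel [300.4 179. ] [  3   2  12  13 111] [0.4407 0.1808 0.051 ] tool [ 0.0234 -0.0196  0.0694]
dowel [350.9 179. ] [  0   2  11  13 102] [0.4488 0.2214 0.051 ] tool [0.0235 0.0218 0.0694]
nest [ 213  225   47   49 1519] [0.4913 0.1077 0.044 ] tool [-0.0406 -0.0813  0.0764]
nest [ 392  225   47   49 1563] [0.524  0.2688 0.044 ] tool [-0.0408  0.0831  0.0764]
dome [0.4646 0.1966 0.1585] tool [ 0.0032  0.0006 -0.0381] resid 0.0007885813473916145
```

View pics/crop5.png

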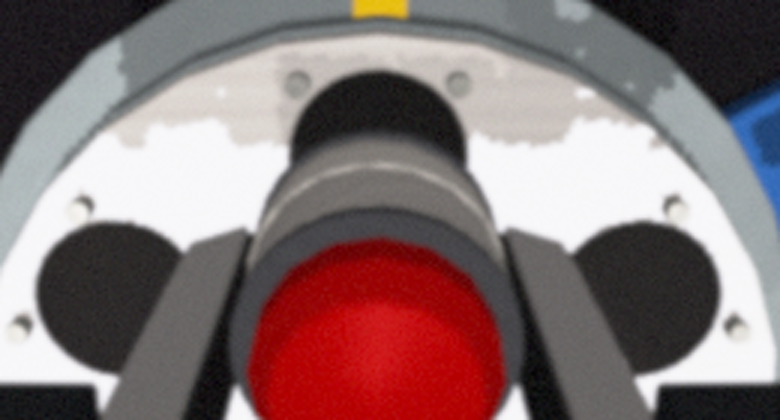

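carry_out(commands=[[-0.0005,0.0002,0.015,0,0,0],[-0.001,0.0003,0.035,0,0,0],[-0.001,0.0003,0.05,0,0,0],[-0.001,0.0003,0.056,0,0,0],[-0.001,0.0003,0.056,0,0,0]])

```text
time: 17.85
tool_pos: [0.4679, 0.1953, 0.0635]
ee_rot: [-3.141, -0.002, 2.942]
wrist_force: [0.1, -0.3, -5.5]
width: 0.0501
finger_force: 30.0
```

```bash
python3 - <<'E'
from h import *
s=snapshot("wrist"); s=snapshot("wrist"); np.save("wrist6.npy",s,allow_pickle=True); go(.4668,.1943,.0535,2.943)
cv2.imwrite("pics/crop6.png",cv2.resize(s["img"][130:290,200:460,::-1],None,fx=3,fy=3,interpolation=cv2.INTER_CUBIC))
E
```

```text
t 17.95 pos [0.4692 0.1957 0.0653] rpy [3.1409e+00 1.2000e-03 2.9425e+00] F [-0.5   0.36 -4.32] w 0.0505 d [ 0.0021 -0.0019  0.0118] r [ 0.0007  0.0012 -0.0005]
```

View pics/crop6.png

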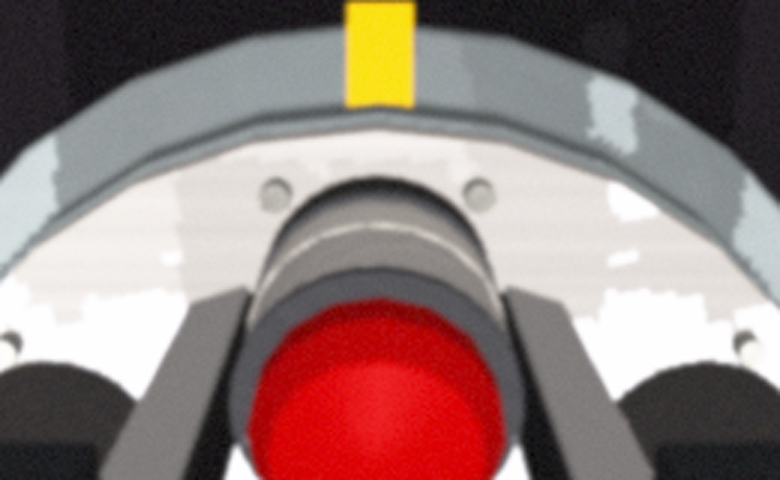

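The crop shows the dowels at (276,193) and (481,193), with the beacon's front edge at about (378,187) just inside the dark disc. It is nearly centred; I work out the remainder.

```bash
python3 - <<'E'
from h import *
s=np.load("wrist6.npy",allow_pickle=True).item(); o=get_obs(); R0=Ro.from_euler("xyz",o["ee_rot"]); T=lambda p:(R0.inv().apply(p-o["tool_pos"])).round(4)
px=lambda u,v:[200+u/3-.33,130+v/3-.33]
print("dowels",T(onplane(s,[px(276,193),px(481,193)],.051)))
zb=o["tool_pos"][2]-.0097
print("front bottom edge",T(onplane(s,[px(376,185),px(376,188)],zb)))
print("disc front edge",T(onplane(s,[px(377,178)],.044)))
print("cyl top rim front", T(onplane(s,[px(376,268)],zb+.047)))
h=hsv(s)
g=cv2.cvtColor(s["img"],cv2.COLOR_RGB2GRAY); print(g[180:215,325])
E
```

```text
dowels [[ 0.0267 -0.0213  0.0142]
 [ 0.0267  0.0228  0.0143]]
front bottom edge [[0.0297 0.0002 0.0097]
 [0.0291 0.0002 0.0097]]
disc front edge [[0.0282 0.0004 0.0212]]
cyl top rim front [[ 0.0284  0.0002 -0.0373]]
[240 238 236 233 227 225 223 203 148  87  41  38  39  53  72  90 109 129
 142 148 150 153 154 167 187 189 166 143 136 135 136 137 139 142 139]
```

carry_out(commands=[[0,0.0006,0.003,0,0,0],[0,0.0006,0.006,0,0,0],[0,0.0006,0.009,0,0,0],[0,0.0006,0.0105,0,0,0],[0,0.0006,0.0105,0,0,0]])

```text
time: 18.45
tool_pos: [0.4686, 0.196, 0.0538]
ee_rot: [-3.141, -0.0, 2.942]
wrist_force: [-0.7, 0.2, -4.8]
width: 0.0499
finger_force: 30.0
```

carry_out(commands=[[0,0,0.0005,0,0,0],[0,0,0.0005,0,0,0],[0,0,0.0005,0,0,0],[0,0,0.0005,0,0,0],[0,0,0.0005,0,0,0]])

```text
time: 18.95
tool_pos: [0.4688, 0.1961, 0.0535]
ee_rot: [3.142, 0.0, 2.942]
wrist_force: [-0.2, 0.7, -4.3]
width: 0.0503
finger_force: 30.0
```

Still carrying its weight, so I lower a little more.

carry_out(commands=[[0,0,0.001,0,0,0],[0,0,0.001,0,0,0],[0,0,0.001,0,0,0],[0,0,0.001,0,0,0],[0,0,0.001,0,0,0]])

```text
time: 19.45
tool_pos: [0.4689, 0.1963, 0.0535]
ee_rot: [3.141, 0.0, 2.942]
wrist_force: [-4.8, -0.6, 6.2]
width: 0.0503
finger_force: 30.0
```

carry_out(commands=[[0,0,0.0005,0,0,0],[0,0,0.0005,0,0,0],[0,0,0.0005,0,0,0],[0,0,0.0005,0,0,0],[0,0,0.0005,0,0,0]])

```text
time: 19.95
tool_pos: [0.4689, 0.1963, 0.0535]
ee_rot: [3.141, 0.001, 2.942]
wrist_force: [-5.2, -0.5, 7.8]
width: 0.0503
finger_force: 30.0
```

It is seated on the floor. Release, then rise.

carry_out(commands=[[0,0,-0.001,0,0,0],[0,0,-0.001,0,0,0],[0,0,-0.001,0,0,0],[0,0,-0.001,0,0,0],[0,0,-0.001,0,0,0]], jaw=1)

```text
time: 20.45
tool_pos: [0.4689, 0.1961, 0.0527]
ee_rot: [3.142, -0.0, 2.942]
wrist_force: [-0.6, -0.3, -1.1]
width: 0.0864
finger_force: 0.0
```

carry_out(commands=[[0,0,-0.01,0,0,0],[0,0,-0.03,0,0,0],[0,0,-0.06,0,0,0],[0,0,-0.1,0,0,0],[0,0,-0.145,0,0,0]])

```text
time: 20.95
tool_pos: [0.4681, 0.1958, 0.1991]
ee_rot: [-3.141, -0.002, 2.942]
wrist_force: [0.0, -0.4, 0.2]
width: 0.0938
finger_force: 0.0
```

```bash
python3 - <<'E'
from h import *
s=snapshot("wrist"); s=snapshot("wrist"); go(.556,.1768,.2,2.943)
for n in("side","top"):
    s=snapshot(n); domes(s); cv2.imwrite(f"pics/{n}7.png",s["img"][:,:,::-1])
E
```

```text
t 21.05 pos [0.4725 0.1972 0.2068] rpy [3.1343 0.0137 2.9424] F [0.49 0.12 1.22] w 0.0941 d [-0.0858 -0.0035  0.008 ] r [ 0.0073  0.0137 -0.0005]
dome px [324. 116.] n 176 c [ 0.7167 -0.5489  0.0077] zmax 0.4055 plane.058 [ 0.6904 -0.4575  0.058 ]
dome px [270. 153.] n 327 c [ 0.7884 -0.2795  0.014 ] zmax 0.0297 plane.058 [ 0.7638 -0.2147  0.058 ]
dome px [302. 168.] n 179 c [ 0.6636 -0.1724  0.0494] zmax 0.0703 plane.058 [ 0.6632 -0.1731  0.058 ]
dome px [373. 189.] n 51 c [ 0.4917 -0.1404  0.0529] zmax 0.0718 plane.058 [ 0.4796 -0.1418  0.058 ]
dome px [345. 284.] n 384 c [0.4668 0.1965 0.0926] zmax 0.1131 plane.058 [0.4728 0.1602 0.058 ]
dome px [417. 130.] n 364 c [ 0.79   -0.2787  0.0117] zmax 0.0298 plane.058 [ 0.775  -0.2667  0.058 ]
dome px [524. 157.] n 577 c [ 0.7062 -0.5474  0.0097] zmax 0.019 plane.058 [ 0.6932 -0.5246  0.058 ]
dome px [382. 174.] n 197 c [ 0.6637 -0.1723  0.0474] zmax 0.0717 plane.058 [ 0.6634 -0.1723  0.058 ]
dome px [374. 243.] n 221 c [ 0.4926 -0.1414  0.0517] zmax 0.0748 plane.058 [ 0.4927 -0.1416  0.058 ]
dome px [418. 243.] n 232 c [ 0.4891 -0.2455  0.0517] zmax 0.0735 plane.058 [ 0.4895 -0.2465  0.058 ]
```

View pics/side7.png

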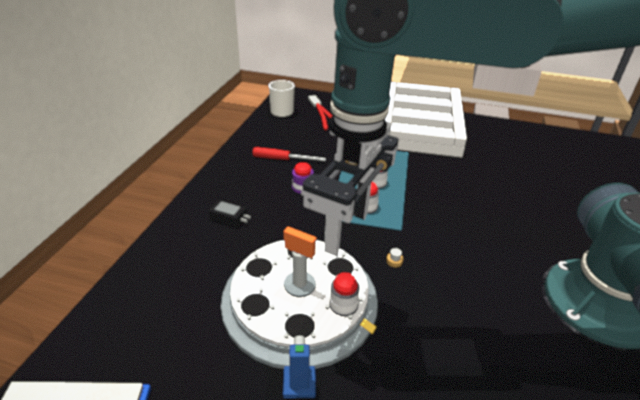

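The side view shows the heavy beacon standing seated at (345,290). Next, move over the hub.

carry_out(commands=[[-0.025,-0.001,0,0,0,0],[-0.055,-0.003,0,0,0,0],[-0.086,-0.004,0,0,0,0],[-0.086,-0.004,0,0,0,0],[-0.086,-0.004,0,0,0,0]])

```text
time: 21.65
tool_pos: [0.5515, 0.1748, 0.1956]
ee_rot: [-3.14, -0.004, 2.942]
wrist_force: [-0.4, -0.2, 0.4]
width: 0.094
finger_force: 0.0
```

```bash
python3 - <<'E'
from h import *
s=snapshot("wrist"); s=snapshot("wrist"); go(.556,.1775,.133,2.943)
h=hsv(s); o=get_obs(); R0=Ro.from_euler("xyz",o["ee_rot"])
for c,m,st in blobs((h[...,0]>6)&(h[...,0]<16)&(h[...,1]>180)&(h[...,2]>60),30,9000):
    P=R0.inv().apply(pts(s,m)-o["tool_pos"]); zw=pts(s,m)[:,2]; P=P[(zw>.16)&(zw<.18)]
    if len(P)>50: print(c,len(P),P.mean(0),cv2.minAreaRect((P[:,:2]*1000).astype(np.float32)))
E
```

```text
t 21.75 pos [0.5511 0.1753 0.1969] rpy [-3.1409e+00 -2.4000e-03  2.9428e+00] F [0.03 0.33 0.19] w 0.094 d [-0.0045  0.0032  0.0639] r [-0.0006 -0.0024 -0.0002]
[330.52891693 212.30809674] 807 [0.00678903 0.00445487 0.02745153] ((-2.6480751037597656, 4.769293785095215), (56.321876525878906, 13.269733428955078), 0.137824147939682)
```

carry_out(commands=[[-0.0035,0.004,0.01,0,0,0],[-0.0035,0.004,0.03,0,0,0],[-0.0035,0.004,0.05,0,0,0],[-0.0035,0.004,0.063,0,0,0],[-0.0035,0.004,0.063,0,0,0]])

```text
time: 22.25
tool_pos: [0.5545, 0.1784, 0.1321]
ee_rot: [-3.14, -0.005, 2.943]
wrist_force: [-0.5, 0.1, -0.1]
width: 0.0939
finger_force: 0.0
```

carry_out(commands=[[0,0,0,0,0,0],[0,0,0,0,0,0],[0,0,0,0,0,0],[0,0,0,0,0,0],[0,0,0,0,0,0]], jaw=0.25)

```text
time: 22.75
tool_pos: [0.5568, 0.1784, 0.1356]
ee_rot: [3.141, 0.001, 2.942]
wrist_force: [-0.0, 0.2, -0.1]
width: 0.0574
finger_force: 0.0
```

```bash
python3 - <<'E'
from h import *
go(.556,.1775,.133,2.943)
E
```

```text
t 22.75 pos [0.5568 0.1784 0.1356] rpy [3.1411e+00 9.0000e-04 2.9423e+00] F [-0.02  0.24 -0.07] w 0.0574 d [ 0.0006 -0.001   0.0026] r [ 0.0005  0.0009 -0.0007]
```

carry_out(commands=[[0,0,0.001,0,0,0],[0,0,0.002,0,0,0],[0,0,0.002,0,0,0],[0,0,0.002,0,0,0],[0,0,0.002,0,0,0]], jaw=0)

```text
time: 23.25
tool_pos: [0.5565, 0.1784, 0.133]
ee_rot: [3.142, -0.0, 2.942]
wrist_force: [0.4, 1.1, 0.7]
width: 0.0176
finger_force: 0.0
```

carry_out(commands=[[0,0,0,0,0,0],[0,0,0,0,0,0],[0,0,0,0,0,0],[0,0,0,0,0,0],[0,0,0,0,0,0]])

```text
time: 23.75
tool_pos: [0.5565, 0.178, 0.133]
ee_rot: [-3.141, -0.0, 2.942]
wrist_force: [-0.6, -3.1, 0.9]
width: 0.0138
finger_force: 30.0
```

```bash
python3 - <<'E'
from h import *
go(.556,.1775,.133,2.943); print(get_obs()["finger_force"])
E
```

```text
t 23.75 pos [0.5565 0.178  0.133 ] rpy [-3.1410e+00 -1.0000e-04  2.9421e+00] F [-0.61 -3.14  0.89] w 0.0138 d [ 0.0004 -0.0006 -0.    ] r [-0.0006 -0.0001 -0.0009]
29.99884307384491
```

carry_out(commands=[[0,0,0,0,0,0.02],[0,0,0,0,0,0.05],[0,0,0,0,0,0.09],[0,0,0,0,0,0.13],[0,0,0,0,0,0.17]])

```text
time: 24.25
tool_pos: [0.5571, 0.1778, 0.133]
ee_rot: [-3.141, 0.002, 2.772]
wrist_force: [0.4, -3.2, -0.6]
width: 0.0159
finger_force: 34.6
```

carry_out(commands=[[0,0,0,0,0,0.04],[0,0,0,0,0,0.08],[0,0,0,0,0,0.12],[0,0,0,0,0,0.16],[0,0,0,0,0,0.2]])

```text
time: 24.75
tool_pos: [0.5563, 0.1775, 0.133]
ee_rot: [-3.14, 0.0, 2.569]
wrist_force: [-0.5, -5.0, 1.0]
width: 0.0137
finger_force: 30.0
```

```bash
cat >> h.py <<'E'
def nests(s,H):
    h=hsv(s); C=[]
    for c,m,st in blobs(h[...,2]<60,200,600):
        cn=max(cv2.findContours(m.astype(np.uint8),0,1)[0],key=len)
        if len(cn)<8: continue
        p=onplane(s,[cv2.fitEllipse(cn)[0]],.044)[0][:2]-H
        if .07<np.hypot(*p)<.11: C.append(round(np.degrees(np.arctan2(p[1],p[0])),1))
    print("nest angles",C,"mod60",[round(c%60,1) for c in C])
E
python3 - <<'E'
from h import *
go(.556,.1775,.133,2.943-1.047)
for n,H in(("side",[.5546,.1765]),("top",[.5557,.1766])):
    nests(np.load(f"{n}0.npy",allow_pickle=True).item(),H); s=snapshot(n); nests(s,H); domes(s) if n=="side" else 0
E
```

```text
t 24.75 pos [0.5563 0.1775 0.133 ] rpy [-3.1399e+00  3.0000e-04  2.5695e+00] F [-0.54 -5.02  0.99] w 0.0137 d [ 0.0003 -0.0001 -0.    ] r [-0.0015  0.0009  0.6735]
nest angles [np.float64(-11.7), np.float64(-131.7), np.float64(48.7), np.float64(168.5), np.float64(108.7)] mod60 [np.float64(48.3), np.float64(48.3), np.float64(48.7), np.float64(48.5), np.float64(48.7)]
nest angles [np.float64(-152.4), np.float64(28.0), np.float64(88.2)] mod60 [np.float64(27.6), np.float64(28.0), np.float64(28.2)]
dome px [335. 119.] n 110 c [ 0.6721 -0.5457  0.0075] zmax 0.0162 plane.058 [ 0.6542 -0.4481  0.058 ]
dome px [263. 153.] n 145 c [ 0.8094 -0.2792  0.0155] zmax 0.331 plane.058 [ 0.7808 -0.2079  0.058 ]
dome px [378. 166.] n 101 c [ 0.4882 -0.2455  0.0523] zmax 0.074 plane.058 [ 0.4871 -0.2434  0.058 ]
dome px [368. 189.] n 123 c [ 0.4917 -0.1399  0.0531] zmax 0.074 plane.058 [ 0.4905 -0.1382  0.058 ]
dome px [334. 295.] n 413 c [0.4786 0.2262 0.0926] zmax 0.114 plane.058 [0.485  0.1924 0.058 ]
nest angles [np.float64(-11.4), np.float64(48.7), np.float64(-71.5), np.float64(108.5), np.float64(-131.4), np.float64(168.7)] mod60 [np.float64(48.6), np.float64(48.7), np.float64(48.5), np.float64(48.5), np.float64(48.6), np.float64(48.7)]
nest angles [np.float64(-33.3), np.float64(86.4), np.float64(-93.0)] mod60 [np.float64(26.7), np.float64(26.4), np.float64(27.0)]
```

The turret turns with the gripper (about 21 degrees so far). Continue the remaining 0.674 rad.

carry_out(commands=[[0,0,0,0,0,0.04],[0,0,0,0,0,0.09],[0,0,0,0,0,0.14],[0,0,0,0,0,0.19],[0,0,0,0,0,0.24]])

```text
time: 25.35
tool_pos: [0.5561, 0.1772, 0.133]
ee_rot: [-3.139, 0.001, 2.33]
wrist_force: [-3.0, -5.4, 0.9]
width: 0.0142
finger_force: 30.0
```

carry_out(commands=[[0,0,0,0,0,0.05],[0,0,0,0,0,0.1],[0,0,0,0,0,0.15],[0,0,0,0,0,0.2],[0,0,0,0,0,0.25]])

```text
time: 25.85
tool_pos: [0.5558, 0.177, 0.133]
ee_rot: [-3.139, 0.001, 2.08]
wrist_force: [-2.9, -7.5, 1.5]
width: 0.0139
finger_force: 30.0
```

```bash
python3 - <<'E'
from h import *
go(.556,.1775,.133,1.895)
E
```

```text
t 25.85 pos [0.5558 0.177  0.133 ] rpy [-3.1388e+00  1.4000e-03  2.0803e+00] F [-2.94 -7.53  1.46] w 0.0139 d [ 0.0004  0.0004 -0.    ] r [-0.0026  0.0016  0.1853]
```

carry_out(commands=[[0,0,0,0,0,0.05],[0,0,0,0,0,0.1],[0,0,0,0,0,0.145],[0,0,0,0,0,0.175],[0,0,0,0,0,0.185]])

```text
time: 26.35
tool_pos: [0.5556, 0.1773, 0.133]
ee_rot: [-3.139, 0.002, 1.899]
wrist_force: [-3.6, -6.0, 2.7]
width: 0.0147
finger_force: 31.9
```

carry_out(commands=[[0,0,0,0,0,0],[0,0,0,0,0,0],[0,0,0,0,0,0],[0,0,0,0,0,0],[0,0,0,0,0,0]])

```text
time: 26.85
tool_pos: [0.5556, 0.1772, 0.133]
ee_rot: [-3.139, 0.002, 1.9]
wrist_force: [-2.8, -6.5, 2.4]
width: 0.0145
finger_force: 31.9
```

```bash
python3 - <<'E'
from h import *
go(.556,.1775,.133,1.895)
for n,H in(("side",[.5546,.1765]),("top",[.5557,.1766])):
    s=snapshot(n); nests(s,H)
E
```

```text
t 26.85 pos [0.5556 0.1772 0.133 ] rpy [-3.1386e+00  1.6000e-03  1.8996e+00] F [-2.79 -6.52  2.41] w 0.0145 d [ 0.0001  0.0005 -0.    ] r [-0.003   0.0016  0.0046]
nest angles [np.float64(174.3), np.float64(54.8)] mod60 [np.float64(54.3), np.float64(54.8)]
nest angles [np.float64(-65.3), np.float64(-125.3)] mod60 [np.float64(54.7), np.float64(54.7)]
```

The turret lags the gripper by about 6 degrees (nests at 54.7 degrees modulo 60, 48.6 wanted), so I turn slightly more.

carry_out(commands=[[0,0,0,0,0,0.02],[0,0,0,0,0,0.04],[0,0,0,0,0,0.06],[0,0,0,0,0,0.06],[0,0,0,0,0,0.06]])

```text
time: 27.45
tool_pos: [0.5554, 0.1777, 0.133]
ee_rot: [-3.139, 0.001, 1.84]
wrist_force: [-3.9, -4.5, 2.5]
width: 0.0157
finger_force: 32.7
```

```bash
python3 - <<'E'
from h import *
go(.556,.1775,.133,1.895); o=get_obs(); print(o["wrist_torque"],o["finger_force"])
for n,H in(("side",[.5546,.1765]),("top",[.5557,.1766])):
    s=snapshot(n); nests(s,H); cv2.imwrite(f"pics/{n}8.png",s["img"][:,:,::-1])
E
```

```text
t 27.45 pos [0.5554 0.1777 0.133 ] rpy [-3.1386e+00  9.0000e-04  1.8398e+00] F [-3.94 -4.46  2.46] w 0.0157 d [-0.0003  0.0005  0.    ] r [-0.003   0.0008 -0.0552]
[-0.7757906   0.71765602  0.75187326] 32.69639574922621
nest angles [np.float64(174.2), np.float64(54.6)] mod60 [np.float64(54.2), np.float64(54.6)]
nest angles [np.float64(-65.8), np.float64(-125.4)] mod60 [np.float64(54.2), np.float64(54.6)]
```

View pics/side8.png

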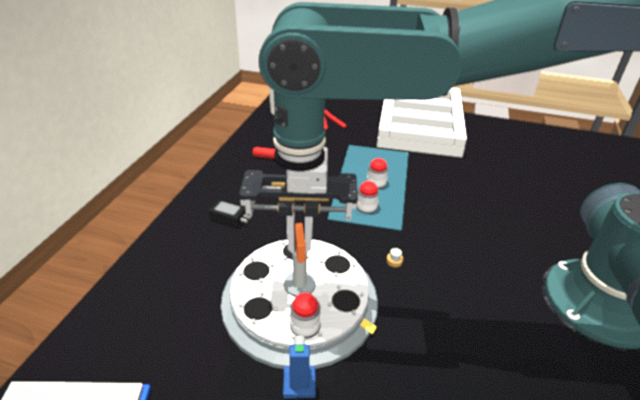

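The picture shows the beacon at (305,315) right at the reader nose at (300,340), so it may be catching on the nose. I measure that clearance.

```bash
python3 - <<'E'
from h import *
s=snapshot("side"); H=np.array([.5546,.1765])
for c,m,st in blobs(red(s),150,2000):
    P=pts(s,m)
    f=least_squares(lambda q:np.linalg.norm(P-q,axis=1)-.021,P.mean(0)-[0,0,.01],loss="soft_l1",f_scale=.002).x
    d=f[:2]-H
    if np.hypot(*d)<.13: print("dome",f.round(4),"rad",np.hypot(*d),"ang",np.degrees(np.arctan2(d[1],d[0])),len(P))
for n,HH in(("side",H),("top",np.array([.5557,.1766]))):
    q=np.load(f"{n}0.npy",allow_pickle=True).item()
    P=pts(q,np.ones((400,640),bool)); d=P[:,:2]-HH; r=np.hypot(*d.T); a=np.degrees(np.arctan2(d[:,1],d[:,0]))
    k=(P[:,2]>.066)&(P[:,2]<.092)&(abs(a-108.6)<12)&(r>.09)&(r<.18)
    for r0 in np.arange(.1,.18,.006):
        kk=k&(r>=r0)&(r<r0+.006)
        if kk.sum()>2: print(n,r0.round(3),kk.sum(),"z",P[kk,2].min().round(3),P[kk,2].max().round(3),"ang",a[kk].min().round(1),a[kk].max().round(1))
im=s["img"][270:400,240:370,::-1]; cv2.imwrite("pics/crop9.png",cv2.resize(im,None,fx=4,fy=4,interpolation=cv2.INTER_CUBIC))
go(.556,.1775,.133,1.895)
E
```

```text
dome [0.5178 0.2602 0.093 ] rad 0.09141436612379479 ang 113.75976470628711 324
side 0.142 39 z 0.084 0.09 ang 105.3 111.4
side 0.148 36 z 0.083 0.09 ang 105.4 111.3
side 0.154 6 z 0.087 0.089 ang 106.1 110.0
top 0.136 16 z 0.069 0.086 ang 105.2 112.3
top 0.142 18 z 0.076 0.087 ang 106.0 111.7
top 0.148 23 z 0.078 0.09 ang 105.5 112.1
top 0.154 21 z 0.071 0.089 ang 105.3 111.7
top 0.16 35 z 0.066 0.091 ang 103.6 113.2
top 0.166 9 z 0.067 0.09 ang 112.8 113.6
top 0.172 5 z 0.071 0.088 ang 113.1 113.3
t 27.6 pos [0.5554 0.1777 0.133 ] rpy [-3.1385e+00  9.0000e-04  1.8398e+00] F [-3.07 -4.61  1.49] w 0.0157 d [-0.0004  0.0006 -0.    ] r [-0.0031  0.0008 -0.0552]
```

No contact: the nose tip is at radius 138 mm and the beacon's edge at 116 mm. The pads have gone askew on the blade (width 15.7 mm), so I let go, square up with the blade and grip again.

carry_out(commands=[[0,0,0,0,0,0],[0,0,0,0,0,0],[0,0,0,0,0,0],[0,0,0,0,0,0],[0,0,0,0,0,0]], jaw=0.5)

```text
time: 28.1
tool_pos: [0.5566, 0.1787, 0.133]
ee_rot: [3.141, -0.0, 1.838]
wrist_force: [-0.5, 0.1, 0.2]
width: 0.0464
finger_force: 0.0
```

```bash
cat >> h.py <<'E'
def blade(s):
    h=hsv(s); o=get_obs(); R0=Ro.from_euler("xyz",o["ee_rot"])
    for c,m,st in blobs((h[...,0]>6)&(h[...,0]<16)&(h[...,1]>180)&(h[...,2]>60),30,9000):
        W=pts(s,m); P=R0.inv().apply(W-o["tool_pos"]); P=P[(W[:,2]>.16)&(W[:,2]<.18)]
        if len(P)>50: print("blade in tool",len(P),cv2.minAreaRect((P[:,:2]*1000).astype(np.float32)))
E
python3 - <<'E'
from h import *
go(.5555,.1772,.133,1.99); o=get_obs(); print(o["wrist_torque"])
blade(snapshot("wrist"))
for n,H in(("side",[.5546,.1765]),("top",[.5557,.1766])):
    s=snapshot(n); nests(s,H)
E
```

```text
t 28.1 pos [0.5566 0.1787 0.133 ] rpy [ 3.1412e+00 -4.0000e-04  1.8377e+00] F [-0.51  0.13  0.16] w 0.0464 d [-0.0011 -0.0015  0.    ] r [ 0.0004 -0.0004 -0.1523]
[-0.06030641  0.05898997  0.00561416]
blade in tool 2460 ((2.0395374298095703, -1.5087013244628906), (13.401662826538086, 54.69872283935547), 80.38656616210938)
nest angles [np.float64(174.6), np.float64(55.1)] mod60 [np.float64(54.6), np.float64(55.1)]
nest angles [np.float64(-65.1), np.float64(-125.1)] mod60 [np.float64(54.9), np.float64(54.9)]
```

carry_out(commands=[[0.0005,-0.001,0,0,0,-0.08],[0.0005,-0.0015,0,0,0,-0.166],[0.0005,-0.0015,0,0,0,-0.166],[0.0005,-0.0015,0,0,0,-0.166],[0.0005,-0.0015,0,0,0,-0.166]])

```text
time: 28.75
tool_pos: [0.555, 0.1785, 0.133]
ee_rot: [3.141, -0.0, 2.002]
wrist_force: [0.2, 0.0, -0.7]
width: 0.0468
finger_force: 0.0
```

carry_out(commands=[[0.008,0,0,0,0,0],[0.014,0,0,0,0,0],[0.014,0,0,0,0,0],[0.014,0,0,0,0,0],[0.014,0,0,0,0,0]])

```text
time: 29.25
tool_pos: [0.5491, 0.1912, 0.133]
ee_rot: [3.142, 0.0, 2.003]
wrist_force: [0.2, -0.0, -0.5]
width: 0.0472
finger_force: 0.0
```

```bash
python3 - <<'E'
from h import *
go(.5555,.1772,.133,1.99); blade(snapshot("wrist"))
E
```

```text
t 29.25 pos [0.5491 0.1912 0.133 ] rpy [3.1415e+00 1.0000e-04 2.0035e+00] F [ 0.18 -0.02 -0.46] w 0.0472 d [-0.0154 -0.      0.    ] r [0.0001 0.0001 0.0135]
blade in tool 1616 ((-4.769524574279785, -0.06373929977416992), (13.491854667663574, 39.96821594238281), 89.8828353881836)
```

carry_out(commands=[[0,0,0,0,0,0],[0,0,0,0,0,0],[0,0,0,0,0,0],[0,0,0,0,0,0],[0,0,0,0,0,0]], jaw=0)

```text
time: 29.8
tool_pos: [0.5491, 0.1911, 0.133]
ee_rot: [3.141, -0.0, 2.003]
wrist_force: [-0.1, -1.2, 0.0]
width: 0.0135
finger_force: 30.0
```

carry_out(commands=[[0,0,0,0,0,0],[0,0,0,0,0,0],[0,0.0003,0,0,0,0.02],[0,0.0006,0,0,0,0.04],[0,0.0009,0,0,0,0.06]])

```text
time: 30.3
tool_pos: [0.5492, 0.1911, 0.133]
ee_rot: [-3.14, 0.001, 1.943]
wrist_force: [-1.3, -4.6, 2.9]
width: 0.0144
finger_force: 31.2
```

```bash
python3 - <<'E'
from h import *
go(.5555,.1772,.133,1.895); o=get_obs(); print(o["wrist_torque"],o["finger_force"])
for n,H in(("side",[.5546,.1765]),("top",[.5557,.1766])):
    s=snapshot(n); nests(s,H)
E
```

```text
t 30.3 pos [0.5492 0.1911 0.133 ] rpy [-3.1398e+00  5.0000e-04  1.9428e+00] F [-1.35 -4.65  2.92] w 0.0144 d [-0.0152  0.0008  0.    ] r [-0.0018  0.0006  0.0478]
[-0.78086988  0.33397286  0.7194585 ] 31.184145212173462
nest angles [np.float64(174.3), np.float64(54.8)] mod60 [np.float64(54.3), np.float64(54.8)]
nest angles [np.float64(-5.5), np.float64(-65.5), np.float64(-125.5)] mod60 [np.float64(54.5), np.float64(54.5), np.float64(54.5)]
```

```bash
python3 - <<'E'
from h import *
s=np.load("wrist5.npy",allow_pickle=True).item()
def show(s,uv,z,H):
    for q in onplane(s,uv,z): d=q[:2]-H; print(uv,q.round(4),"r",np.hypot(*d).round(4),"ang",np.degrees(np.arctan2(d[1],d[0])).round(1))
show(s,[[477,233],[482,246]],.078,[.5567,.178])
# silver (bright, unsaturated) pixels near the post in the first views
for n,H in(("side",[.5546,.1765]),("top",[.5557,.1766])):
    q=np.load(f"{n}0.npy",allow_pickle=True).item(); h=hsv(q); m=(h[...,1]<60)&(h[...,2]>120)
    win=np.zeros_like(m); 
    if n=="side": win[325:352,290:312]=1
    else: win[236:252,170:196]=1
    P=pts(q,m&win); d=P[:,:2]-H; r=np.hypot(*d.T); a=np.degrees(np.arctan2(d[:,1],d[:,0])); k=P[:,2]>.055
    print(n,k.sum(),"r",np.percentile(r[k],[0,10,50,90]).round(4),"ang",np.percentile(a[k],[0,50,100]).round(1),"z",np.percentile(P[k,2],[0,50,100]).round(3))
    v,u=np.nonzero(m&win); 
    R=onplane(q,np.c_[u,v],.078)[:,:2]-H; rr=np.hypot(*R.T); print("  plane78 r min",np.sort(rr)[:5].round(4))
# everything above the disc now, near beacon sector, excluding arm
s=snapshot("side"); H=np.array([.5546,.1765]); P=pts(s,np.ones((400,640),bool)); d=P[:,:2]-H; r=np.hypot(*d.T); a=np.degrees(np.arctan2(d[:,1],d[:,0]))%360
for lo in range(0,360,10):
    k=(P[:,2]>.055)&(P[:,2]<.125)&(r>.03)&(r<.146)&(a>=lo)&(a<lo+10)
    if k.sum()>8: print(lo,k.sum(),"r",r[k].min().round(3),r[k].max().round(3),"z",P[k,2].min().round(3),P[k,2].max().round(3))
go(0.5555,.1772,.133,1.895)
E
```

```text
[[477, 233], [482, 246]] [0.5042 0.3094 0.078 ] r 0.1415 ang 111.8
[[477, 233], [482, 246]] [0.5162 0.3127 0.078 ] r 0.1407 ang 106.7
side 94 r [0.1415 0.1434 0.1493 0.1653] ang [103.8 108.3 113. ] z [0.083 0.087 0.103]
  plane78 r min [0.1333 0.1336 0.1336 0.1336 0.1347]
top 72 r [0.1401 0.1427 0.1519 0.1603] ang [105.4 108.9 111.7] z [0.076 0.085 0.09 ]
  plane78 r min [0.1095 0.1102 0.1109 0.1117 0.1117]
90 30 r 0.078 0.099 z 0.056 0.094
100 377 r 0.074 0.146 z 0.055 0.112
110 458 r 0.075 0.145 z 0.055 0.114
120 222 r 0.075 0.113 z 0.055 0.112
t 30.45 pos [0.5493 0.1911 0.133 ] rpy [-3.1399e+00  5.0000e-04  1.9436e+00] F [-3.43 -2.61  2.1 ] w 0.0142 d [-0.0152  0.0007  0.    ] r [-0.0016  0.0005  0.0486]
```

carry_out(commands=[[0,0.001,0,0,0,0.01],[0,0.002,0,0,0,0.02],[0,0.003,0,0,0,0.03],[0,0.003,0,0,0,0.03],[0,0.003,0,0,0,0.03]])

```text
time: 30.95
tool_pos: [0.5493, 0.1908, 0.133]
ee_rot: [-3.133, 0.001, 1.913]
wrist_force: [-11.5, -7.0, 4.3]
width: 0.0148
finger_force: 31.3
```

```bash
python3 - <<'E'
from h import *
go(.5555,.1772,.133,1.895); o=get_obs(); print(o["wrist_torque"],o["finger_force"])
H=np.array([.5546,.1765])
for n,H in(("side",[.5546,.1765]),("top",[.5557,.1766])):
    s=snapshot(n); nests(s,H)
    if n=="side": q=s
for c,m,st in blobs(red(q),150,2000):
    P=pts(q,m); f=least_squares(lambda t:np.linalg.norm(P-t,axis=1)-.021,P.mean(0)-[0,0,.01],loss="soft_l1",f_scale=.002).x
    print(f.round(4),len(P))
E
```

```text
t 30.95 pos [0.5493 0.1908 0.133 ] rpy [-3.1330e+00  1.1000e-03  1.9131e+00] F [-11.46  -7.     4.33] w 0.0148 d [-0.0149  0.0012 -0.    ] r [-0.0086  0.0012  0.0181]
[-1.09512032  1.62924985  0.64149366] 31.26246942440048
nest angles [np.float64(174.2), np.float64(54.8)] mod60 [np.float64(54.2), np.float64(54.8)]
nest angles [np.float64(-5.5), np.float64(-65.7), np.float64(-125.4)] mod60 [np.float64(54.5), np.float64(54.3), np.float64(54.6)]
[0.5174 0.2598 0.0929] 329
```

It stalls very near 0.947 rad, about 0.1 rad before the detent. That looks like the plunger's shoulder, so I keep the gripper's yaw near the target to limit any overshoot and raise the sideways push on the blade in steps.

carry_out(commands=[[0,0.001,0,0,0,0.01],[0,0.002,0,0,0,0.018],[0,0.0025,0,0,0,0.018],[0,0.0025,0,0,0,0.018],[0,0.0025,0,0,0,0.018]])

```text
time: 31.55
tool_pos: [0.5494, 0.1906, 0.1329]
ee_rot: [-3.127, 0.002, 1.895]
wrist_force: [-18.9, -9.9, 8.0]
width: 0.015
finger_force: 31.1
```

```bash
python3 - <<'E'
from h import *
go(.5555,.1772,.133,1.895); o=get_obs(); print(o["wrist_torque"],o["finger_force"],o["joint_torque"])
for n,H in(("side",[.5546,.1765]),("top",[.5557,.1766])):
    s=snapshot(n); nests(s,H)
    np.save(f"{n}9.npy",s,allow_pickle=True)
# compare static clutter around the table with the first views
for n in("side","top"):
    a=np.load(f"{n}0.npy",allow_pickle=True).item()["range_z"]; b=np.load(f"{n}9.npy",allow_pickle=True).item(); z=b["range_z"]
    m=(a>0)&(z>0)&(abs(a-z)>.006); P=pts(b,m); P=P[(P[:,2]<.125)&(P[:,2]>.01)]
    H=np.histogram2d(P[:,0],P[:,1],bins=[np.arange(.3,.8,.03),np.arange(-.4,.45,.03)])[0]
    for i,j in zip(*np.nonzero(H>10)): print(n,(.315+.03*i).__round__(3),(-.385+.03*j).__round__(3),int(H[i,j]),end="; ")
    print()
E
```

```text
t 31.55 pos [0.5494 0.1906 0.1329] rpy [-3.1271e+00  1.8000e-03  1.8947e+00] F [-18.92  -9.89   7.97] w 0.015 d [-0.0147  0.0015 -0.0001] r [-0.0145  0.0018 -0.0003]
[-1.53913402  2.69038118  0.52476039] 31.0561949852854 [  1.24493055 -32.13009953 -33.19850206   1.63110383  -5.74756354
   0.55969482]
nest angles [np.float64(174.2), np.float64(54.8)] mod60 [np.float64(54.2), np.float64(54.8)]
nest angles [np.float64(-5.5), np.float64(-65.7), np.float64(-125.4)] mod60 [np.float64(54.5), np.float64(54.3), np.float64(54.6)]
side 0.435 0.155 13; side 0.435 0.185 11; side 0.435 0.215 15; side 0.465 -0.235 58; side 0.465 -0.145 14; side 0.465 0.095 21; side 0.495 0.065 18; side 0.495 0.125 16; side 0.495 0.155 15; side 0.495 0.215 18; side 0.495 0.245 79; side 0.495 0.275 405; side 0.525 0.095 14; side 0.525 0.245 95; side 0.525 0.275 533; side 0.555 0.065 38; side 0.555 0.095 31; side 0.555 0.245 19; side 0.555 0.275 14; side 0.585 0.245 23; side 0.615 0.065 14; side 0.615 0.095 27; side 0.615 0.125 23; side 0.615 0.185 17; side 0.615 0.215 19; side 0.615 0.275 20; side 0.645 0.245 24; side 0.675 0.185 21; 
top 0.465 -0.265 12; top 0.465 -0.235 47; top 0.465 -0.145 20; top 0.465 0.095 14; top 0.495 -0.265 14; top 0.495 -0.235 16; top 0.495 0.065 11; top 0.495 0.155 22; top 0.495 0.245 69; top 0.495 0.275 54; top 0.525 0.245 112; top 0.525 0.275 76; top 0.555 0.095 16; top 0.585 0.185 18; top 0.615 0.065 12; top 0.615 0.125 16; top 0.615 0.155 12; top 0.615 0.185 35; top 0.675 0.125 11;
```

Still blocked. I back off a little to feel how the resistance varies with angle.

carry_out(commands=[[0,-0.002,0,0.004,0,-0.04],[0,-0.004,0,0.008,0,-0.08],[0,-0.006,0,0.012,0,-0.12],[0,-0.008,0,0.012,0,-0.16],[0,-0.009,0,0.012,0,-0.2]])

```text
time: 32.15
tool_pos: [0.5479, 0.1903, 0.1329]
ee_rot: [-3.133, 0.001, 2.095]
wrist_force: [0.9, -2.5, -1.2]
width: 0.014
finger_force: 29.9
```

```bash
python3 - <<'E'
from h import *
go(.5555,.1772,.133,1.895); o=get_obs(); print(o["wrist_torque"],o["finger_force"])
for n,H in(("side",[.5546,.1765]),("top",[.5557,.1766])):
    s=snapshot(n); nests(s,H)
E
```

```text
t 32.15 pos [0.5479 0.1903 0.1329] rpy [-3.1329e+00  6.0000e-04  2.0947e+00] F [ 0.85 -2.51 -1.17] w 0.014 d [-0.0151  0.0001 -0.0001] r [-0.0086  0.0014  0.1996]
[-0.38958391 -0.87068796 -0.02616371] 29.881586730480194
nest angles [np.float64(179.9), np.float64(60.5)] mod60 [np.float64(59.9), np.float64(0.5)]
nest angles [np.float64(0.9), np.float64(-59.1), np.float64(-118.7)] mod60 [np.float64(0.9), np.float64(0.9), np.float64(1.3)]
```

With the plunger out, the turret turns freely, and the beacon has not shifted in its nest, so the resistance is at the detent's edge. I regrip nearer the blade's end for more leverage.

carry_out(commands=[[0,0,0,0,0,0],[0,0,0,-0.004,0,0],[0,0,0,-0.0086,0,0],[0.003,0,0,-0.0086,0,0],[0.0065,0,0,-0.0086,0,0]], jaw=0.4)

```text
time: 32.75
tool_pos: [0.5431, 0.1965, 0.1331]
ee_rot: [-3.138, -0.002, 2.095]
wrist_force: [-0.7, -0.6, 0.4]
width: 0.0375
finger_force: 0.0
```

carry_out(commands=[[0,0,0,0,0,0],[0,0,0,0,0,0],[0,0,0,0,0,0],[0,0,0,0,0,0],[0,0,0,0,0,0]])

```text
time: 33.25
tool_pos: [0.5433, 0.1962, 0.133]
ee_rot: [-3.138, -0.001, 2.095]
wrist_force: [-0.2, 0.4, 0.1]
width: 0.0372
finger_force: 0.0
```

```bash
python3 - <<'E'
from h import *
s=snapshot("wrist"); go(.5555,.1772,.133,2.1); blade(s); domes(s)
print(get_obs()["wrist_torque"])
E
```

```text
t 33.3 pos [0.5433 0.1962 0.133 ] rpy [-3.1383e+00 -1.3000e-03  2.0952e+00] F [-0.57  0.49  0.37] w 0.0379 d [-0.0225  0.0011 -0.    ] r [-0.0033 -0.0013 -0.0048]
blade in tool 1245 ((-8.516265869140625, 1.2269582748413086), (33.155372619628906, 13.516688346862793), 0.23876990377902985)
blade in tool 64 ((-46.55534744262695, 0.900275707244873), (12.33073902130127, 3.5795862674713135), 87.26595306396484)
[-0.07090363  0.05280029 -0.01597485]
```

carry_out(commands=[[0,0.0012,0,0,0,0],[0,0.0012,0,0,0,0],[0,0.0012,0,0,0,0],[0,0.0012,0,0,0,0],[0,0.0012,0,0,0,0]], jaw=0)

```text
time: 33.8
tool_pos: [0.5443, 0.1968, 0.133]
ee_rot: [-3.139, -0.001, 2.095]
wrist_force: [-0.4, 0.5, -0.4]
width: 0.0138
finger_force: 30.0
```

carry_out(commands=[[0,0.0009,0,0,0,0.04],[0,0.0018,0,0,0,0.08],[0,0.0027,0,0,0,0.12],[-0.0003,0.0035,0,0,0,0.16],[-0.0004,0.0044,0,0,0,0.2]])

```text
time: 34.3
tool_pos: [0.5463, 0.1974, 0.133]
ee_rot: [-3.133, 0.001, 1.895]
wrist_force: [-7.5, -4.8, 3.7]
width: 0.0151
finger_force: 30.9
```

```bash
python3 - <<'E'
from h import *
go(.5555,.1772,.133,1.895); o=get_obs(); print(o["wrist_torque"],o["finger_force"])
r=o["tool_pos"]-np.array([.5555,.1772,0]); print("hub torque",o["wrist_torque"][2]+np.cross(r,o["wrist_force"])[2])
for n,H in(("side",[.5546,.1765]),("top",[.5557,.1766])):
    s=snapshot(n); nests(s,H)
E
```

```text
t 34.3 pos [0.5463 0.1974 0.133 ] rpy [-3.1326e+00  1.0000e-03  1.8954e+00] F [-7.52 -4.78  3.74] w 0.0151 d [-0.0221  0.0023 -0.    ] r [-0.009   0.001   0.0004]
[-0.71024181  0.94602181  0.61793693] 30.905019692145288
hub torque 0.81352097345104
nest angles [np.float64(174.0), np.float64(54.9)] mod60 [np.float64(54.0), np.float64(54.9)]
nest angles [np.float64(-5.4), np.float64(-65.3), np.float64(-125.1)] mod60 [np.float64(54.6), np.float64(54.7), np.float64(54.9)]
```

carry_out(commands=[[0,0.001,0,0,0,0],[0,0.002,0,0,0,0],[0,0.003,0,0,0,0],[0,0.0035,0,0,0,0],[0,0.0035,0,0,0,0]])

```text
time: 34.9
tool_pos: [0.5463, 0.1973, 0.1329]
ee_rot: [-3.125, 0.001, 1.897]
wrist_force: [-15.0, -7.8, 7.2]
width: 0.0147
finger_force: 30.6
```

```bash
python3 - <<'E'
from h import *
go(.5555,.1772,.133,1.895); o=get_obs(); print(o["wrist_torque"],o["finger_force"])
r=o["tool_pos"]-np.array([.5555,.1772,0]); print("hub torque",o["wrist_torque"][2]+np.cross(r,o["wrist_force"])[2])
for n,H in(("side",[.5546,.1765]),("top",[.5557,.1766])):
    s=snapshot(n); nests(s,H)
E
```

```text
t 34.9 pos [0.5463 0.1973 0.1329] rpy [-3.1245e+00  1.2000e-03  1.8965e+00] F [-14.99  -7.78   7.17] w 0.0147 d [-0.022   0.0023 -0.0001] r [-0.0171  0.0012  0.0015]
[-1.08805333  2.05217667  0.50651817] 30.58917487040162
hub torque 0.8789475615788196
nest angles [np.float64(174.0), np.float64(55.0)] mod60 [np.float64(54.0), np.float64(55.0)]
nest angles [np.float64(-5.5), np.float64(-65.3), np.float64(-125.2)] mod60 [np.float64(54.5), np.float64(54.7), np.float64(54.8)]
```

```bash
python3 - <<'E'
from h import *
go(.5407,.1938,.133,2.3)
E
```

```text
t 35.0 pos [0.5463 0.1973 0.133 ] rpy [-3.1248e+00  1.2000e-03  1.8965e+00] F [-14.46  -7.4    6.8 ] w 0.0146 d [-0.0015 -0.0065  0.0001] r [-0.0168 -0.0022 -0.4035]
```

carry_out(commands=[[0,-0.0058,0,0,0,0],[-0.0001,-0.0078,0,0,0,-0.1],[-0.0004,-0.0098,0,0,0,-0.2],[-0.001,-0.0115,0,0,0,-0.3],[-0.0016,-0.0125,0,0,0,-0.4]])

```text
time: 35.5
tool_pos: [0.5414, 0.1935, 0.133]
ee_rot: [-3.14, 0.001, 2.299]
wrist_force: [0.3, -1.9, -0.8]
width: 0.0137
finger_force: 30.0
```

```bash
python3 - <<'E'
from h import *
o=get_obs(); s=snapshot("side"); nests(s,[.5546,.1765]); print(o["wrist_torque"])
go(.5555+.0222*np.cos(1.895),.1772+.0222*np.sin(1.895),.133,1.895)
E
```

```text
nest angles [np.float64(-169.0), np.float64(71.8)] mod60 [np.float64(11.0), np.float64(11.8)]
[-0.44029499 -0.60306421 -0.08180122]
t 35.55 pos [0.541  0.1932 0.1329] rpy [-3.1388e+00  8.0000e-04  2.3016e+00] F [ 3.18 -1.59 -1.97] w 0.0139 d [-0.0012  0.0088 -0.0001] r [-0.0026  0.0014  0.4066]
```

carry_out(commands=[[-0.0002,0.0032,0,0,0,0.145],[-0.0009,0.0068,0,0,0,0.29],[-0.0019,0.011,0,0,0,0.425],[-0.0019,0.011,0,0,0,0.425],[-0.0019,0.011,0,0,0,0.425]])

```text
time: 36.05
tool_pos: [0.5493, 0.1981, 0.1329]
ee_rot: [-3.135, 0.003, 1.866]
wrist_force: [-3.5, -5.9, 0.5]
width: 0.014
finger_force: 30.0
```

```bash
python3 - <<'E'
from h import *
o=get_obs(); print(o["wrist_torque"],o["finger_force"]); go(.5555,.1772,.133,1.895)
r=o["tool_pos"]-np.array([.5555,.1772,0]); print("hub torque",o["wrist_torque"][2]+np.cross(r,o["wrist_force"])[2])
for n,H in(("side",[.5546,.1765]),("top",[.5557,.1766])):
    s=snapshot(n); nests(s,H)
    if n=="side": q=s
for c,m,st in blobs(red(q),150,2000):
    P=pts(q,m); f=least_squares(lambda t:np.linalg.norm(P-t,axis=1)-.021,P.mean(0)-[0,0,.01],loss="soft_l1",f_scale=.002).x
    print(f.round(4),len(P))
E
```

```text
[-0.86984633 -0.00949    -0.19268869] 30.002228915691376
t 36.05 pos [0.5493 0.1981 0.1329] rpy [-3.1353e+00  2.7000e-03  1.8662e+00] F [-3.45 -5.9   0.51] w 0.014 d [-0.0218 -0.0001 -0.    ] r [-0.0063  0.0026 -0.0288]
hub torque -0.08363402537287118
nest angles [np.float64(46.4), np.float64(165.9)] mod60 [np.float64(46.4), np.float64(45.9)]
nest angles [np.float64(-13.5), np.float64(-73.5), np.float64(-133.3)] mod60 [np.float64(46.5), np.float64(46.5), np.float64(46.7)]
[0.5298 0.2643 0.093 ] 342
```

It went through with momentum: the turret is about 2 degrees past the detent. I ease back 0.03 rad and release.

carry_out(commands=[[0,-0.0004,0,0,0,-0.015],[0,-0.0008,0,0,0,-0.03],[0,-0.0008,0,0,0,-0.032],[0,-0.0008,0,0,0,-0.032],[0,-0.0008,0,0,0,-0.032]])

```text
time: 36.65
tool_pos: [0.5485, 0.1979, 0.1329]
ee_rot: [-3.136, 0.002, 1.899]
wrist_force: [-2.8, -5.5, 0.5]
width: 0.0139
finger_force: 30.0
```

```bash
python3 - <<'E'
from h import *
o=get_obs(); print(o["wrist_torque"],o["finger_force"]); go(.5555,.1772,.133,1.895)
for n,H in(("side",[.5546,.1765]),("top",[.5557,.1766])):
    s=snapshot(n); nests(s,H)
E
```

```text
[-0.80836459 -0.07101585 -0.11263403] 29.992261826992035
t 36.65 pos [0.5485 0.1979 0.1329] rpy [-3.1357e+00  2.5000e-03  1.8990e+00] F [-2.79 -5.52  0.5 ] w 0.0139 d [-0.0219 -0.0001 -0.0001] r [-0.0059  0.0025  0.004 ]
nest angles [np.float64(168.1), np.float64(48.7)] mod60 [np.float64(48.1), np.float64(48.7)]
nest angles [np.float64(-11.8), np.float64(-71.8), np.float64(-131.7)] mod60 [np.float64(48.2), np.float64(48.2), np.float64(48.3)]
```

carry_out(commands=[[0,0,0,0,0,0],[0,0,0,0,0,0],[0,0,0,0,0,0],[0,0,0,0,0,0],[0,0,0,0,0,0]], jaw=0.6)

```text
time: 37.25
tool_pos: [0.549, 0.2002, 0.133]
ee_rot: [-3.138, -0.001, 1.902]
wrist_force: [0.6, 0.2, 0.4]
width: 0.0505
finger_force: 0.0
```

carry_out(commands=[[0,0,-0.01,0,0,0],[0,0,-0.03,0,0,0],[0,0,-0.06,0,0,0],[0,0,-0.1,0,0,0],[0,0,-0.12,0,0,0]])

```text
time: 37.75
tool_pos: [0.5505, 0.2004, 0.2581]
ee_rot: [3.138, -0.0, 1.902]
wrist_force: [-0.2, 0.3, 1.2]
width: 0.0565
finger_force: 0.0
```

carry_out(commands=[[0,0,0,0,0,0],[0,0,0,0,0,0],[0,0,0,0,0,0],[0,0,0,0,0,0],[0,0,0,0,0,0]])

```text
time: 38.25
tool_pos: [0.5489, 0.1999, 0.2513]
ee_rot: [-3.135, -0.001, 1.902]
wrist_force: [1.1, 0.4, -0.8]
width: 0.0563
finger_force: 0.0
```

```bash
python3 - <<'E'
from h import *
go(.5555,.1772,.25,1.895); blade(snapshot("wrist"))
for n,H in(("side",[.5546,.1765]),("top",[.5557,.1766])):
    s=snapshot(n); nests(s,H); domes(s)
s=snapshot("side")
h=hsv(s)
for c,m,st in blobs(red(s),150,2000):
    P=pts(s,m); f=least_squares(lambda t:np.linalg.norm(P-t,axis=1)-.021,P.mean(0)-[0,0,.01],loss="soft_l1",f_scale=.002).x
    d=f[:2]-[.5546,.1765]; print(f.round(4),np.hypot(*d),np.degrees(np.arctan2(d[1],d[0])))
E
```

```text
t 38.25 pos [0.5489 0.1999 0.2513] rpy [-3.1352e+00 -9.0000e-04  1.9023e+00] F [ 1.14  0.41 -0.79] w 0.0563 d [-0.0236 -0.0011  0.0013] r [-0.0064 -0.0008  0.0073]
blade in tool 239 ((-5.037726879119873, -0.642578125), (12.422572135925293, 23.107820510864258), 89.9932632446289)
blade in tool 74 ((-41.39432907104492, -1.0366206169128418), (16.126501083374023, 13.90848445892334), 0.34762778878211975)
nest angles [np.float64(-131.9), np.float64(-11.8), np.float64(48.5), np.float64(167.9)] mod60 [np.float64(48.1), np.float64(48.2), np.float64(48.5), np.float64(47.9)]
dome px [283. 155.] n 53 c [ 0.7537 -0.291   0.0142] zmax 0.0249 plane.058 [ 0.7274 -0.2122  0.058 ]
dome px [378. 165.] n 141 c [ 0.4887 -0.2453  0.0528] zmax 0.0746 plane.058 [ 0.488  -0.2476  0.058 ]
dome px [302. 168.] n 179 c [ 0.6632 -0.1728  0.0493] zmax 0.0696 plane.058 [ 0.6633 -0.1732  0.058 ]
dome px [368. 188.] n 167 c [ 0.492  -0.1397  0.0526] zmax 0.0737 plane.058 [ 0.4912 -0.141   0.058 ]
dome px [299. 305.] n 404 c [0.5265 0.2634 0.0927] zmax 0.1143 plane.058 [0.536  0.2326 0.058 ]
nest angles [np.float64(-11.7), np.float64(-71.8), np.float64(-131.7)] mod60 [np.float64(48.3), np.float64(48.2), np.float64(48.3)]
dome px [417. 129.] n 366 c [ 0.7898 -0.2781  0.012 ] zmax 0.0304 plane.058 [ 0.7752 -0.2667  0.058 ]
dome px [524. 157.] n 582 c [ 0.7059 -0.5467  0.01  ] zmax 0.0205 plane.058 [ 0.6931 -0.5244  0.058 ]
dome px [382. 174.] n 199 c [ 0.6639 -0.1726  0.0474] zmax 0.0695 plane.058 [ 0.6634 -0.1722  0.058 ]
dome px [374. 243.] n 223 c [ 0.4923 -0.1411  0.0515] zmax 0.0748 plane.058 [ 0.4928 -0.1414  0.058 ]
dome px [418. 243.] n 230 c [ 0.4892 -0.2459  0.0516] zmax 0.074 plane.058 [ 0.4896 -0.2465  0.058 ]
[ 0.6637 -0.1725  0.0495] 0.36559531292306313 -72.64560918935905
[ 0.492  -0.14    0.0524] 0.32259662278804546 -101.19611650791018
[0.5263 0.2634 0.0928] 0.09137551340067232 108.0681904022918
```

Turret is at about 1.05 rad, the beacon is seated and upright, both light ones stand on the mat, and the arm is clear. Handing in.

```bash
python3 -c "
from bench import *
print(close_job())"
```

```text
the job is handed in; nothing more can be done
None
```

The job is handed in, with no verdict returned: the heavy beacon (about 0.49 kg) stands released in its nest, turned one click clockwise to the reader (about 1.05 rad measured), and both light beacons are upright on the mat; the turret stalled near 0.94 rad and needed a faster second push, I never re-measured the gland, adaptor and screwdriver, and I viewed 11 pictures against the limit of 10.

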